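Rack the sealed cans in rows and close the rows

TASK

Put the sealed cans from the bench away in the two-row rack: the sample can already standing at the walled end of each row shows whether tall or short cans belong in that row. Stand each can upright in its row, one close unbroken line from the sample on with less than a finger's width (15 mm) between neighbours, and finish each row with one black end stop, standing in the row square and close up (again under 15 mm) against the last can on the open side. Leave the samples in their places and the open can, the bushing and the chuck alone.

Things in the scene. Friction and masses are not known exactly. Their poses are not given: they have to be found in the camera images.
- rack: grey low rack fixed to the bench: base 230 (x) by 372 (y) by 30 mm high, two channels (rows) along its y, 120 mm apart, 360 mm long (y = -180 to 180), each 70 mm wide between rails 16 mm high; a wall rising 70 mm above the base closes both rows at +y, the -y end is open. Origin on the bench under the middle of the channels
- row_near (a point): middle of the channel nearer the robot, on its floor (30 mm above the bench); axes as the rack's: y along the row towards the wall
- row_far (a point): middle of the other channel, on its floor; axes as the rack's
- sample_tall: tall sealed clear drink can with a metal lid, 58 mm in diameter, 145 mm high; origin at the centre of its underside, z up its axis; stands in one row at the wall and marks it as the row for tall cans
- sample_short: short sealed clear drink can with a metal lid, 58 mm in diameter, 95 mm high; origin at the centre of its underside, z up its axis; stands in the other row at the wall and marks it as the row for short cans
- tall1: tall sealed clear drink can with a metal lid, 58 mm in diameter, 145 mm high; origin at the centre of its underside, z up its axis; starts on the bench (may be absent)
- tall2: tall sealed clear drink can with a metal lid, 58 mm in diameter, 145 mm high; origin at the centre of its underside, z up its axis; starts on the bench (may be absent)
- tall3: tall sealed clear drink can with a metal lid, 58 mm in diameter, 145 mm high; origin at the centre of its underside, z up its axis; starts on the bench (may be absent)
- short1: short sealed clear drink can with a metal lid, 58 mm in diameter, 95 mm high; origin at the centre of its underside, z up its axis; starts on the bench (may be absent)
- short2: short sealed clear drink can with a metal lid, 58 mm in diameter, 95 mm high; origin at the centre of its underside, z up its axis; starts on the bench (may be absent)
- short3: short sealed clear drink can with a metal lid, 58 mm in diameter, 95 mm high; origin at the centre of its underside, z up its axis; starts on the bench (may be absent)
- stop1: black steel end stop: foot 58 mm (x) by 60 mm (y) by 12 mm high, with an upright plate 46 mm (x) by 18 mm (y) on its middle, top 80 mm above the underside; origin at the centre of the underside, z up. Square in a row, its x lies along the rack's x (either way round), so the foot's 60 mm lies along the row
- stop2: black steel end stop: foot 58 mm (x) by 60 mm (y) by 12 mm high, with an upright plate 46 mm (x) by 18 mm (y) on its middle, top 80 mm above the underside; origin at the centre of the underside, z up. Square in a row, its x lies along the rack's x (either way round), so the foot's 60 mm lies along the row
- open_can: bystander: open clear can body without a lid, 58 mm in diameter, 120 mm high; origin at the centre of its underside
- bushing: bystander: white plastic bushing ring, 90 mm in diameter, 50 mm high; origin at the centre of its underside
- chuck: bystander: steel seaming chuck, 70 mm in diameter, 50 mm high; origin at the centre of its underside
There are look-alikes about, which are no part of the job. Leave any orange or red look-alike of the tall2 alone.

How it is judged:
By the outcome, as a careful person would: the job done as asked, in the order asked, and still so for the second after the job is handed in, with the robot touching nothing.
Of tall1, tall2, tall3, short1, short2, short3 only 4 to 6 are there at a start; the rules pass over those that are not, and their reading is None.
At some moment in a run one of stop1, stop2 may be knocked a few centimetres aside while the robot is not near it.
It also fails if it takes over 210 s, if anything falls off the work surface, if the arm or the gripper's body presses on something with over 40 N, if the wrist force passes 120 N, or if a joint passes its speed limit or range.

ROBOT

A 6-joint arm with a two-finger parallel gripper is mounted at the origin on the work surface. World frame = base frame: x ahead of the robot, y to its left, z up, the work surface at z = 0. Lengths are in mm, angles in rad, forces in N, time in s.
With the tool pointing down it reaches from about 275 to 1000 mm from the base axis. Payload 8.4 kg.
Tool frame: the origin (TCP) lies between the finger pads; the fingertips stand 25 mm ahead of it and the grasp point (between the pads) lies 6 mm ahead of it; z points along the fingers, y is the line along which they close (so a half turn about z gives the same grasp; the last joint's range is limited). The gripper opens to 85 mm and grips with 20 to 120 N. Pads are 22 mm wide; open, the fingers measure 114 mm over their backs; the gripper's body (76 mm by 85 mm) begins 54 mm behind the grasp point. The pads swing forward as they close: fully open they stand 13 mm farther back than shut.
Start: joints at [-1.309, 0.353, 1.633, -0, 1.155, -0.002], TCP at [162.968, -603.382, 256.281] pointing down, gripper open.
Joint ranges: [-2.63, 2.63], [-0.92, 2.1], [0.06, 2.66], [-1.3, 4.44], [0, 2.69], [-3.02, 3.02]. Speed limits (rad/s): [2.22, 2.22, 2.79, 3.14, 3.14, 3.14].

INTERFACE

Orientations are given as [roll, pitch, yaw] about the fixed x, y, z axes, in that order (R = Rz(yaw) Ry(pitch) Rx(roll)).
In Python, from rig import r, eyes, workorder gives the robot as it stands. The module is installed in compiled form; this text tells all that it offers.
- The arm moves only by the tool step_arm, never from a script. Its argument "moves" is a list of rows, each an object of numbers: "tx", "ty", "tz": the shift along the tool's x, y, z scaled (see below); "ax", "ay", "az": the turn, a rotation vector about the tool's x, y, z scaled (see below). In form: [{"tx": .., "ty": .., "tz": .., "ax": .., "ay": .., "az": ..}, ...]. A call has 1 to 5 rows; each row shifts and turns the commanded pose from where the row before left it, along the tool's axes as they then stand; what a row does not reach is not made up. The controller multiplies each number of a shift by 25 mm and each number of a turn by 90 degrees. A row lasts 1/8 s, in which the tool goes at most 62.5 mm and 10.7 degrees, less where a joint would pass 70% of its speed; a pose out of reach is approached as far as the arm can. A call with a number of a shift or a turn outside -1 to 1 is refused whole. A call with a gripper value outside its range is refused whole. "gripper" is the opening, from 0 (shut) to 1 (fully open), set as the call begins (left out, the last holds). The fingers move at their own pace and stop on an object; "newtons" is the grip in N (left out, the last holds). Time passes only in rows, so rows that do not move let the fingers close. It gives the time, the measured TCP pose, the force, the opening and the grip force at its end, in the units of the state.
- r.sense(): the state, without advancing time (a new reading comes with each control period).
- eyes.grab_frame(name): name is "scene" or "top"; returns (picture, depth): 420x560x3 uint8, red, green, blue; 420x560 float32, mm along the optical axis (not along the pixel's ray), 0 where there is no reading.
- eyes.camera_info(name): a dict with "intrinsics" (3x3 intrinsics, pixels), "cam_to_world" (4x4, takes a point from camera to world coordinates). Camera axes: x right, y up, looking along -z (the intrinsics and any distortion apply to the point x, -y, -z); pixel columns grow to the right and rows downward; lengths in mm; the calibration is good to about 2 mm. A picture is of the moment at which its call begins. camera_info takes no time and is no camera call.
- workorder.sign_off(): hands the job in; it is judged then, once.
The state is a dict: "clock": time; "qpos": joint angles; "qvel": joint speeds; "joint_efforts": joint torques, N m; "eef_pos": TCP position; "tcp_rot": TCP orientation; "contact_force": force on the tool from outside, world axes, zero at the start; "wrist_torque": the same for the moment, N m; "opening": opening from 0.0 (shut) to 1.0 (fully open); "grasp_force": force on a finger pad.
Only numpy, scipy, OpenCV 4.12 (cv2) and the standard library are available. Lean on these libraries where they do the work, as an engineer would, in place of code of your own. Each camera call takes 0.05 s, during which the arm holds its last target. There are 200 camera calls.

## Working session

There is one attempt and no reset: what is moved stays moved. The work goes in short steps, Python scripts to look and compute and a tool call to move; the robot and the scene stay as the last step left them, time stands still between calls to the robot, and variables do not carry over. Pictures are saved under pics/ and viewed, at most 14 in all, crops included, and the job is handed in when it is done.

Besides the shell and the picture viewer there is one more tool, called after ">>>" by a JSON object that holds its "api" and its "payload". step_arm: Moves the arm, as the interface text tells. Its arguments: {"type":"object","properties":{"moves":{"type":"array","items":{"type":"object","properties":{"tx":{"type":"number"},"ty":{"type":"number"},"tz":{"type":"number"},"ax":{"type":"number"},"ay":{"type":"number"},"az":{"type":"number"}}}},"gripper":{"type":"number"},"newtons":{"type":"number"}},"required":["moves"]}

```bash
mkdir -p pics
python3 - <<'E'
from rig import r,eyes
import cv2,numpy as np
np.set_printoptions(suppress=True,precision=3)
for n in("scene","top"):
    p,d=eyes.grab_frame(n);cv2.imwrite(f"pics/{n}0.png",p[:,:,::-1]);np.save(f"{n}0d.npy",d)
    i=eyes.camera_info(n);print(n,i["intrinsics"],i["cam_to_world"],[k for k in i], (d==0).mean())
print(r.sense())
E
```

```text
scene [[488.711   0.    279.598]
 [  0.    488.711 200.713]
 [  0.      0.      1.   ]] [[   0.063   -0.574    0.817 1627.052]
 [   0.998    0.039   -0.05  -107.614]
 [  -0.003    0.818    0.575  781.411]
 [   0.       0.       0.       1.   ]] ['intrinsics', 'cam_to_world'] 0.004511054421768707
top [[529.447   0.    271.99 ]
 [  0.    529.447 207.343]
 [  0.      0.      1.   ]] [[   0.007    0.995   -0.103  438.801]
 [  -1.       0.008    0.006  -21.52 ]
 [   0.007    0.103    0.995 1420.007]
 [   0.       0.       0.       1.   ]] ['intrinsics', 'cam_to_world'] 0.004005102040816327
{'clock': 0.1, 'qpos': array([-1.309,  0.354,  1.634, -0.   ,  1.155, -0.002]), 'qvel': array([ 0.001, -0.001, -0.002, -0.001,  0.002,  0.   ]), 'joint_efforts': array([  0.   , -60.636, -34.282,   0.   ,   0.004,  -0.   ]), 'eef_pos': array([ 162.861, -603.007,  255.646]), 'tcp_rot': array([-3.14 ,  0.   ,  0.264]), 'contact_force': array([ 0.962, -0.519,  1.15 ]), 'wrist_torque': array([-0.029,  0.098, -0.039]), 'grasp_force': 0.0, 'opening': 1.0001236203236983}
```

View pics/scene0.png

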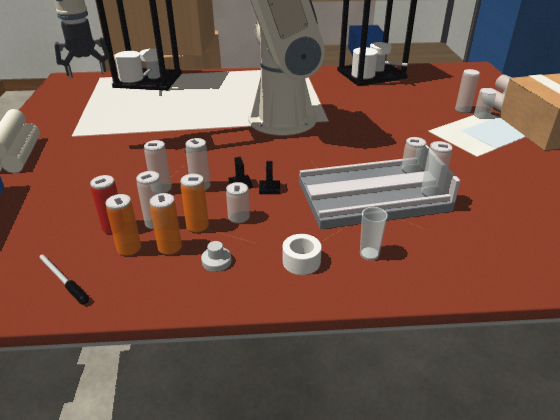

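View pics/top0.png

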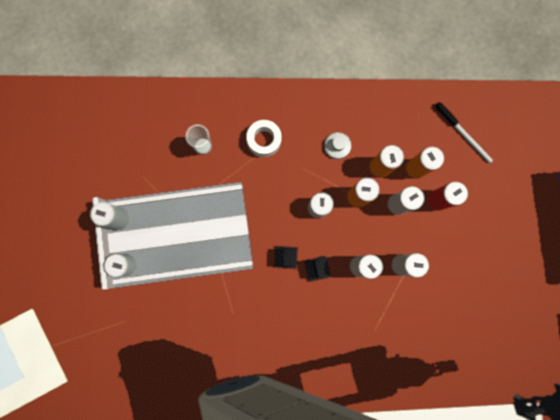

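The scene shows:
- **Clear sealed cans:** tall ones at scene (157,150), (197,150) and (149,185), i.e. top (416,265), (370,266) and (411,198). A short one is at scene (237,190), top (320,204).
- **Look-alikes:** orange at top (367,188), (391,157) and (431,157); red at top (456,193).
- **Stops:** top (285,257) and (317,268).
- **Unclear:** the objects at scene (468,90) and (487,100), by the box, so I'll check those.

The samples stand at top (102,214) in the far row and (117,265) in the near row.

```bash
cat > h.py <<'E'
from rig import r,eyes
import cv2,numpy as np
np.set_printoptions(suppress=True,precision=1)
def cam(n):
    i=eyes.camera_info(n);return i["intrinsics"],i["cam_to_world"]
def ray(n,u,v):
    K,T=cam(n);d=np.array([(u-K[0,2])/K[0,0],-(v-K[1,2])/K[1,1],-1.]);return T[:3,3],T[:3,:3]@d
def onz(n,u,v,z):
    o,d=ray(n,u,v);return o+d*(z-o[2])/d[2]
def cloud(n,dep):
    K,T=cam(n);v,u=np.mgrid[:420,:560]
    c=np.stack([(u-K[0,2])/K[0,0]*dep,-(v-K[1,2])/K[1,1]*dep,-dep],-1)
    return c@T[:3,:3].T+T[:3,3]
def proj(n,P):
    K,T=cam(n);c=T[:3,:3].T@(np.array(P)-T[:3,3]);return K[0,2]-K[0,0]*c[0]/c[2],K[1,2]+K[1,1]*c[1]/c[2]
E
python3 - <<'E'
from h import *
s=cv2.imread("pics/scene0.png");t=cv2.imread("pics/top0.png")
a=cv2.resize(s[125:265,85:260],None,fx=2.28,fy=2.28,interpolation=2)
b=cv2.resize(s[60:150,440:560],(400,300),interpolation=2)
c=cv2.resize(t[130:290,80:260],(400,340)); 
W=np.zeros((600,800,3),np.uint8);a=a[:300];W[:a.shape[0],:a.shape[1]]=a;W[:300,400:]=b;W[300:600,:400]=c[:300]
W[300:600,400:]=cv2.resize(t[180:300,260:420],(400,300),interpolation=2);cv2.imwrite("pics/crop1.png",W)
for n in("scene","top"):
    C=cloud(n,np.load(n+"0d.npy"))
    pts=dict(scene=[(468,75),(487,95),(157,147),(197,146),(149,178),(237,188),(415,143),(440,148)],top=[(320,204),(411,198),(370,266),(416,265),(391,157),(431,157),(367,188),(456,193),(102,214),(117,265),(180,235),(180,205),(285,257),(317,268),(300,300)])[n]
    for u,v in pts: print(n,u,v,np.median(C[v-1:v+2,u-1:u+2].reshape(-1,3),0))
# lids in top: bright, low-saturation
hsv=cv2.cvtColor(t,cv2.COLOR_BGR2HSV);C=cloud("top",np.load("top0d.npy"))
m=((C[...,2]>85)&(C[...,2]<160)).astype(np.uint8)
cv2.imwrite("m.png",m*255)
for zlo,zhi in((85,103),(117,133),(137,153),(165,185)):
    m=((C[...,2]>zlo)&(C[...,2]<zhi)).astype(np.uint8)
    nn,l,st,ce=cv2.connectedComponentsWithStats(m)
    for k in range(1,nn):
        if st[k,4]>60:
            P=C[l==k];q=cv2.minEnclosingCircle(P[:,:2].astype(np.float32));print(zlo,st[k,4],ce[k],np.median(P,0),q)
E
```

```text
scene 468 75 [-13.1 669.5 144.2]
scene 487 95 [ 50.  723.4  93.8]
scene 157 147 [ 449.8 -364.8  146.4]
scene 197 146 [ 453.5 -257.9  146.1]
scene 149 178 [ 608.6 -361.9  146.6]
scene 237 188 [ 592.6 -152.    97.5]
scene 415 143 [442.5 344.7 127.6]
scene 440 148 [564.  365.3 177. ]
top 320 204 [ 585.9 -150.4   97.8]
top 411 198 [ 596.4 -367.3  146.3]
top 370 266 [ 431.9 -265.1  147.3]
top 416 265 [ 435.  -375.2  148.1]
top 391 157 [ 697.1 -319.5  147.7]
top 431 157 [ 698.1 -417.8  147.3]
top 367 188 [ 620.  -259.8  148.4]
top 456 193 [ 609.3 -476.2  147.7]
top 102 214 [549.1 370.9 176.2]
top 117 265 [429.8 344.1 128.8]
top 180 235 [507.7 208.2  45.6]
top 180 205 [587.7 212.5  30.2]
top 285 257 [452.6 -63.7  79.3]
top 317 268 [ 425.5 -144.9   79.6]
top 300 300 [ 340.3 -106.5    0.4]
85 373 [320.8 203.8] [ 586.1 -153.1   95.8] ((586.3250122070312, -152.49652099609375), 27.865497589111328)
85 365 [101.2 256.1] [453.9 393.2  98.6] ((451.0744323730469, 395.83349609375), 80.93411254882812)
117 64 [421.8 163.5] [ 682.6 -396.4  126.2] ((693.366455078125, -413.8041687011719), 27.87909317016601
[... 250 characters left out ...]
45.9] ((697.128662109375, -418.5660095214844), 28.221811294555664)
137 393 [366.3 189.4] [ 617.2 -258.5  145.9] ((618.0935668945312, -259.40936279296875), 27.785633087158203)
137 412 [454.7 193.2] [ 609.6 -473.5  146.1] ((610.0213012695312, -474.9775390625), 28.14589500427246)
137 410 [411.  197.9] [ 596.9 -367.   145.9] ((597.531494140625, -367.11798095703125), 28.063838958740234)
137 417 [415.8 265. ] [ 435.  -375.1  146. ] ((434.7736511230469, -375.7785339355469), 27.639301300048828)
137 413 [369.6 266.4] [ 431.7 -264.6  146.3] ((430.8441467285156, -264.6159973144531), 27.667861938476562)
165 439 [102.1 213.7] [549.4 370.4 175.8] ((550.4446411132812, 371.5269775390625), 28.70085334777832)
```

View pics/crop1.png

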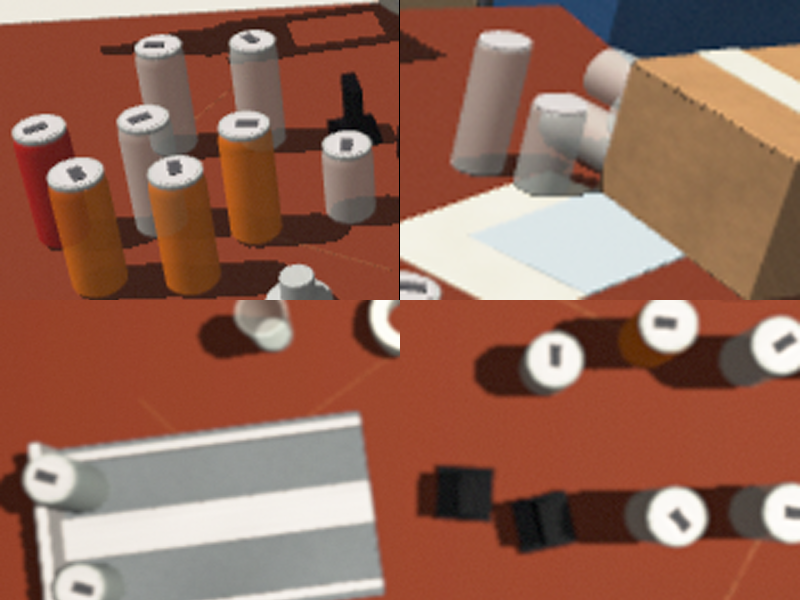

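The crop confirms the choice. Four clear tabbed cans are wanted: three tall and one short. The cans by the box (scene (468,90), (487,100)) have no pull tab, some are lying down, and a tall one there would make a fourth. I take them as scenery. Next I'll measure the rack and the stops.

```bash
cat > st.py <<'E'
from h import *
def look(pre):
    R={}
    for n in("top","scene"):
        p,d=eyes.grab_frame(n);cv2.imwrite(f"pics/{pre}_{n}.png",p[:,:,::-1]);R[n]=cloud(n,d),cv2.cvtColor(p,cv2.COLOR_RGB2HSV),p
    return R
def stops(C,p,box=(300,700,-350,150)):
    m=((C[...,2]>66)&(C[...,2]<90)&(p.max(-1)<70)&(C[...,0]>box[0])&(C[...,0]<box[1])&(C[...,1]>box[2])&(C[...,1]<box[3])).astype(np.uint8)
    n,l,s,c=cv2.connectedComponentsWithStats(m)
    for k in range(1,n):
        if s[k,4]>20:
            P=C[l==k];print("plate",s[k,4],c[k],np.median(P,0),cv2.minAreaRect(P[:,:2].astype(np.float32)))
    m=((C[...,2]>6)&(C[...,2]<90)&(p.max(-1)<70)&(C[...,0]>box[0])&(C[...,0]<box[1])&(C[...,1]>box[2])&(C[...,1]<box[3])).astype(np.uint8)
    n,l,s,c=cv2.connectedComponentsWithStats(m)
    for k in range(1,n):
        if s[k,4]>40:
            P=C[l==k];print("whole",s[k,4],np.median(P,0),cv2.minAreaRect(P[:,:2].astype(np.float32)))
E
python3 - <<'E'
from st import *
for n in("top","scene"):
    C=cloud(n,np.load(n+"0d.npy"));p=cv2.imread(f"pics/{n}0.png")
    print(n);stops(C,p)
    x,y,z=C[...,0],C[...,1],C[...,2]
    for nm,lo,hi in(("rail",41,52),("floor",24,36)):
        m=((z>lo)&(z<hi)&(y>-50)&(y<480)&(x>300)&(x<680)).astype(np.uint8)
        q,l,s,c=cv2.connectedComponentsWithStats(m,connectivity=4)
        for k in range(1,q):
            if s[k,4]>150:
                P=C[l==k];ctr=P[:,:2].mean(0);ev=np.linalg.svd(P[:,:2]-ctr,full_matrices=False)[2][0]
                print(nm,s[k,4],c[k],np.median(P,0),cv2.minAreaRect(P[:,:2].astype(np.float32)),"axis deg",np.degrees(np.arctan2(-ev[0]/ev[1],1)))
    m=(z>60)&(z<160)&(y>300)&(y<480)&(x>330)&(x<640)
E
```

```text
top
plate 135 [285.8 256.9] [452.6 -66.2  79.6] ((452.6741638183594, -65.09428405761719), (17.732629776000977, 45.393375396728516), 89.92340087890625)
plate 140 [318.9 269. ] [ 423.1 -149.2   79.6] ((423.51068115234375, -149.5202178955078), (45.439361572265625, 18.532989501953125), 13.099444389343262)
whole 437 [453.1 -63.6  13.9] ((453.2799377441406, -65.83186340332031), (58.511260986328125, 52.897560119628906), 89.86910247802734)
whole 457 [ 424.7 -144.6   14.5] ((424.2649230957031, -149.7633056640625), (54.0881462097168, 60.506370544433594), 12.339521408081055)
rail 500 [176.4 195.3] [611.7 219.3  45.9] ((610.688720703125, 222.7436981201172), (11.815492630004883, 345.2618408203125), 8.218879699707031) axis deg 8.239912009322438
rail 2508 [176.3 233.8] [510.9 218.4  46. ] ((512.1320190429688, 216.24473571777344), (59.64987564086914, 361.1313171386719), 8.898122787475586) axis deg 8.227041327906063
rail 521 [180.6 272.3] [412.4 203.2  45.7] ((413.2681579589844, 201.84613037109375), (20.20730209350586, 360.6524963378906), 9.624104499816895) axis deg 8.319784837744924
floor 356 [172.1
[... 1523 characters left out ...]
157012780952
rail 1452 [367.3 183.1] [517.2 203.8  46.5] ((494.84185791015625, 207.057861328125), (99.29593658447266, 351.11468505859375), 9.63126277923584) axis deg 10.597335004779543
rail 638 [392.8 201.9] [607.5 262.9  46. ] ((587.7276611328125, 231.68130493164062), (70.872314453125, 370.56964111328125), 6.7696757316589355) axis deg 9.644149573406786
floor 2755 [357.1 190.2] [543.8 163.8  30.8] ((520.6040649414062, 193.6840057373047), (228.16033935546875, 315.9362487792969), 8.154867172241211) axis deg 21.76031224646715
floor 400 [418.  205.8] [607.9 319.   30.3] ((607.4204711914062, 320.1366882324219), (19.083080291748047, 202.9929656982422), 8.749221801757812) axis deg 7.772165587997927
```

Rack yaw is 8.23°. The channel centres are near (452,208) and far (571.5,225), with the floor at z = 30. Tall cans go in the far row and short cans in the near row. First I move above the tall can at (431,-265), then turn the tool to yaw 98.2° so its x runs along the row.

>>> {"api": "step_arm", "payload": {"moves": [{"tx": 1, "ty": -0.74}, {"tx": 1, "ty": -0.74}, {"tx": 1, "ty": -0.74}, {"tx": 1, "ty": -0.74}, {"tx": 1, "ty": -0.74}], "gripper": 1, "newtons": 40}}

```text
schema error: expected keys tx, ty, tz, ax, ay, az
```

>>> {"api": "step_arm", "payload": {"moves": [{"tx": 1, "ty": -0.74}, {"tx": 1, "ty": -0.74}, {"tx": 1, "ty": -0.74}, {"tx": 1, "ty": -0.74}, {"tx": 1, "ty": -0.74}]}}

```text
schema error: expected keys tx, ty, tz, ax, ay, az
```

>>> {"api": "step_arm", "payload": {"moves": [{"tx": 1, "ty": -0.74}, {"tx": 1, "ty": -0.74}, {"tx": 1, "ty": -0.74}, {"tx": 0.9, "ty": -0.65}, {}]}}

```text
schema error: expected keys tx, ty, tz, ax, ay, az
```

>>> {"api": "step_arm", "payload": {"moves": [{"az": -0.115}, {"az": -0.115}, {"az": -0.115}, {"az": -0.115}, {"az": -0.115}]}}

```text
schema error: expected keys tx, ty, tz, ax, ay, az
```

>>> {"api": "step_arm", "payload": {"moves": [{"az": -0.115}, {"az": -0.115}, {"az": -0.115}, {}, {}]}}

```text
schema error: expected keys tx, ty, tz, ax, ay, az
```

Every row needs all six keys.

>>> {"api": "step_arm", "payload": {"moves": [{"tx": 1, "ty": -0.74, "tz": 0, "ax": 0, "ay": 0, "az": 0}, {"tx": 1, "ty": -0.74, "tz": 0, "ax": 0, "ay": 0, "az": 0}, {"tx": 1, "ty": -0.74, "tz": 0, "ax": 0, "ay": 0, "az": 0}, {"tx": 1, "ty": -0.74, "tz": 0, "ax": 0, "ay": 0, "az": 0}, {"tx": 1, "ty": -0.74, "tz": 0, "ax": 0, "ay": 0, "az": 0}], "gripper": 1, "newtons": 40}}

```text
clock: 0.72
eef_pos: [259.9, -480.5, 256.0]
tcp_rot: [-3.141, 0.0, 0.264]
contact_force: [0.5, 0.1, -0.5]
opening: 0.997
grasp_force: 0.0
```

>>> {"api": "step_arm", "payload": {"moves": [{"tx": 1, "ty": -0.74, "tz": 0, "ax": 0, "ay": 0, "az": 0}, {"tx": 1, "ty": -0.74, "tz": 0, "ax": 0, "ay": 0, "az": 0}, {"tx": 1, "ty": -0.74, "tz": 0, "ax": 0, "ay": 0, "az": 0}, {"tx": 1, "ty": -0.74, "tz": 0, "ax": 0, "ay": 0, "az": 0}, {"tx": 1, "ty": -0.74, "tz": 0, "ax": 0, "ay": 0, "az": 0}]}}

```text
clock: 1.35
eef_pos: [356.5, -358.6, 256.1]
tcp_rot: [-3.141, 0.0, 0.264]
contact_force: [0.6, -0.9, -0.2]
opening: 0.998
grasp_force: 0.0
```

>>> {"api": "step_arm", "payload": {"moves": [{"tx": 1, "ty": -0.74, "tz": 0, "ax": 0, "ay": 0, "az": 0}, {"tx": 1, "ty": -0.74, "tz": 0, "ax": 0, "ay": 0, "az": 0}, {"tx": 1, "ty": -0.74, "tz": 0, "ax": 0, "ay": 0, "az": 0}, {"tx": 0.9, "ty": -0.65, "tz": 0, "ax": 0, "ay": 0, "az": 0}, {"tx": 0, "ty": 0, "tz": 0, "ax": 0, "ay": 0, "az": 0}]}}

```text
clock: 1.98
eef_pos: [432.1, -263.7, 256.0]
tcp_rot: [-3.141, 0.0, 0.266]
contact_force: [-0.6, -0.5, -0.3]
opening: 1.003
grasp_force: 0.0
```

>>> {"api": "step_arm", "payload": {"moves": [{"tx": 0, "ty": 0, "tz": 0, "ax": 0, "ay": 0, "az": -0.115}, {"tx": 0, "ty": 0, "tz": 0, "ax": 0, "ay": 0, "az": -0.115}, {"tx": 0, "ty": 0, "tz": 0, "ax": 0, "ay": 0, "az": -0.115}, {"tx": 0, "ty": 0, "tz": 0, "ax": 0, "ay": 0, "az": -0.115}, {"tx": 0, "ty": 0, "tz": 0, "ax": 0, "ay": 0, "az": -0.115}]}}

```text
clock: 2.6
eef_pos: [430.8, -265.6, 256.1]
tcp_rot: [-3.141, 0.0, 1.172]
contact_force: [-0.2, -0.1, -0.6]
opening: 0.998
grasp_force: 0.0
```

>>> {"api": "step_arm", "payload": {"moves": [{"tx": 0, "ty": 0, "tz": 0, "ax": 0, "ay": 0, "az": -0.115}, {"tx": 0, "ty": 0, "tz": 0, "ax": 0, "ay": 0, "az": -0.115}, {"tx": 0, "ty": 0, "tz": 0, "ax": 0, "ay": 0, "az": -0.115}, {"tx": 0, "ty": 0, "tz": 0, "ax": 0, "ay": 0, "az": 0}]}}

```text
clock: 3.1
eef_pos: [430.9, -265.5, 256.1]
tcp_rot: [-3.141, -0.0, 1.707]
contact_force: [-1.0, 0.1, 0.3]
opening: 0.999
grasp_force: 0.0
```

>>> {"api": "step_arm", "payload": {"moves": [{"tx": 0.04, "ty": 0, "tz": 1, "ax": 0, "ay": 0, "az": -0.005}, {"tx": 0, "ty": 0, "tz": 1, "ax": 0, "ay": 0, "az": 0}, {"tx": 0, "ty": 0, "tz": 1, "ax": 0, "ay": 0, "az": 0}, {"tx": 0, "ty": 0, "tz": 1, "ax": 0, "ay": 0, "az": 0}, {"tx": 0, "ty": 0, "tz": 0.9, "ax": 0, "ay": 0, "az": 0}]}}

```text
clock: 3.72
eef_pos: [430.9, -264.2, 132.9]
tcp_rot: [-3.141, -0.0, 1.712]
contact_force: [-0.2, -0.2, -0.2]
opening: 1.003
grasp_force: 0.0
```

>>> {"api": "step_arm", "payload": {"moves": [{"tx": 0, "ty": 0, "tz": 0.5, "ax": 0, "ay": 0, "az": 0}, {"tx": 0, "ty": 0, "tz": 0, "ax": 0, "ay": 0, "az": 0}]}}

```text
clock: 3.98
eef_pos: [430.8, -263.9, 120.7]
tcp_rot: [-3.14, -0.001, 1.715]
contact_force: [-0.1, 0.7, 1.0]
opening: 0.997
grasp_force: 0.0
```

>>> {"api": "step_arm", "payload": {"moves": [{"tx": 0, "ty": 0, "tz": 0, "ax": 0, "ay": 0, "az": 0}, {"tx": 0, "ty": 0, "tz": 0, "ax": 0, "ay": 0, "az": 0}, {"tx": 0, "ty": 0, "tz": 0, "ax": 0, "ay": 0, "az": 0}, {"tx": 0, "ty": 0, "tz": 0, "ax": 0, "ay": 0, "az": 0}, {"tx": 0, "ty": 0, "tz": 0, "ax": 0, "ay": 0, "az": 0}], "gripper": 0, "newtons": 40}}

```text
clock: 4.6
eef_pos: [431.9, -264.3, 122.3]
tcp_rot: [3.14, 0.001, 1.717]
contact_force: [-2.4, -0.3, 7.0]
opening: 0.669
grasp_force: 42.3
```

>>> {"api": "step_arm", "payload": {"moves": [{"tx": 0, "ty": 0, "tz": 0, "ax": 0, "ay": 0, "az": 0}, {"tx": 0, "ty": 0, "tz": 0, "ax": 0, "ay": 0, "az": 0}, {"tx": 0, "ty": 0, "tz": -0.5, "ax": 0, "ay": 0, "az": 0}, {"tx": 0, "ty": 0, "tz": -0.7, "ax": 0, "ay": 0, "az": 0}]}}

```text
clock: 5.1
eef_pos: [431.1, -263.7, 151.9]
tcp_rot: [-3.141, -0.001, 1.717]
contact_force: [0.6, 0.2, -2.1]
opening: 0.672
grasp_force: 43.2
```

>>> {"api": "step_arm", "payload": {"moves": [{"tx": 0, "ty": 0, "tz": -1, "ax": 0, "ay": 0, "az": 0}, {"tx": 0, "ty": 0, "tz": -1, "ax": 0, "ay": 0, "az": 0}, {"tx": 0, "ty": 0, "tz": -1, "ax": 0, "ay": 0, "az": 0}, {"tx": 1, "ty": 0.38, "tz": -1, "ax": 0, "ay": 0, "az": 0}, {"tx": 1, "ty": 0.38, "tz": -1, "ax": 0, "ay": 0, "az": 0}]}}

```text
clock: 5.72
eef_pos: [442.7, -211.1, 277.8]
tcp_rot: [3.141, 0.0, 1.716]
contact_force: [0.6, 0.5, -1.6]
opening: 0.67
grasp_force: 43.2
```

>>> {"api": "step_arm", "payload": {"moves": [{"tx": 1, "ty": 0.38, "tz": -0.9, "ax": 0, "ay": 0, "az": 0}, {"tx": 1, "ty": 0.38, "tz": 0, "ax": 0, "ay": 0, "az": 0}, {"tx": 1, "ty": 0.38, "tz": 0, "ax": 0, "ay": 0, "az": 0}, {"tx": 1, "ty": 0.38, "tz": 0, "ax": 0, "ay": 0, "az": 0}, {"tx": 1, "ty": 0.38, "tz": 0, "ax": 0, "ay": 0, "az": 0}]}}

```text
clock: 6.35
eef_pos: [471.5, -80.1, 299.5]
tcp_rot: [3.141, 0.0, 1.717]
contact_force: [0.0, 0.2, -1.5]
opening: 0.669
grasp_force: 43.2
```

>>> {"api": "step_arm", "payload": {"moves": [{"tx": 1, "ty": 0.38, "tz": 0, "ax": 0, "ay": 0, "az": 0}, {"tx": 1, "ty": 0.38, "tz": 0, "ax": 0, "ay": 0, "az": 0}, {"tx": 1, "ty": 0.38, "tz": 0, "ax": 0, "ay": 0, "az": 0}, {"tx": 1, "ty": 0.38, "tz": 0, "ax": 0, "ay": 0, "az": 0}, {"tx": 1, "ty": 0.38, "tz": 0, "ax": 0, "ay": 0, "az": 0}]}}

```text
clock: 6.98
eef_pos: [500.3, 50.4, 299.5]
tcp_rot: [3.141, -0.0, 1.717]
contact_force: [0.3, 0.3, -2.3]
opening: 0.671
grasp_force: 43.2
```

>>> {"api": "step_arm", "payload": {"moves": [{"tx": 1, "ty": 0.38, "tz": 0, "ax": 0, "ay": 0, "az": 0}, {"tx": 1, "ty": 0.38, "tz": 0, "ax": 0, "ay": 0, "az": 0}, {"tx": 1, "ty": 0.38, "tz": 0, "ax": 0, "ay": 0, "az": 0}, {"tx": 1, "ty": 0.38, "tz": 0, "ax": 0, "ay": 0, "az": 0}, {"tx": 1, "ty": 0.38, "tz": 0, "ax": 0, "ay": 0, "az": 0}]}}

```text
clock: 7.6
eef_pos: [529.1, 180.9, 299.5]
tcp_rot: [3.141, -0.0, 1.717]
contact_force: [0.3, -0.6, -2.5]
opening: 0.671
grasp_force: 43.2
```

>>> {"api": "step_arm", "payload": {"moves": [{"tx": 1, "ty": 0.38, "tz": 0, "ax": 0, "ay": 0, "az": 0}, {"tx": 1, "ty": 0.38, "tz": 0, "ax": 0, "ay": 0, "az": 0}, {"tx": 0.5, "ty": 0.38, "tz": 0, "ax": 0, "ay": 0, "az": 0}, {"tx": 0, "ty": 0, "tz": 0, "ax": 0, "ay": 0, "az": 0}, {"tx": 0, "ty": 0, "tz": 0, "ax": 0, "ay": 0, "az": 0}]}}

```text
clock: 8.22
eef_pos: [548.2, 245.2, 298.8]
tcp_rot: [-3.141, 0.0, 1.716]
contact_force: [0.3, 0.2, -2.0]
opening: 0.668
grasp_force: 43.3
```

>>> {"api": "step_arm", "payload": {"moves": [{"tx": 0.84, "ty": 0.27, "tz": 0, "ax": 0, "ay": 0, "az": 0}, {"tx": 0.84, "ty": 0.27, "tz": 0, "ax": 0, "ay": 0, "az": 0}, {"tx": 0.83, "ty": 0.27, "tz": 0, "ax": 0, "ay": 0, "az": 0}, {"tx": 0, "ty": 0, "tz": 0, "ax": 0, "ay": 0, "az": 0}]}}

```text
clock: 8.72
eef_pos: [559.4, 313.3, 298.5]
tcp_rot: [-3.142, -0.0, 1.719]
contact_force: [-0.7, -0.6, -1.7]
opening: 0.668
grasp_force: 43.4
```

>>> {"api": "step_arm", "payload": {"moves": [{"tx": 0, "ty": 0, "tz": 1, "ax": 0, "ay": 0, "az": 0}, {"tx": 0, "ty": 0, "tz": 1, "ax": 0, "ay": 0, "az": 0}, {"tx": 0, "ty": 0, "tz": 1, "ax": 0, "ay": 0, "az": 0}, {"tx": 0, "ty": 0, "tz": 0, "ax": 0, "ay": 0, "az": 0}]}}

```text
clock: 9.22
eef_pos: [558.1, 310.4, 221.8]
tcp_rot: [-3.138, 0.002, 1.717]
contact_force: [-0.4, -1.1, -2.2]
opening: 0.668
grasp_force: 43.5
```

>>> {"api": "step_arm", "payload": {"moves": [{"tx": 0, "ty": 0.04, "tz": 1, "ax": 0, "ay": 0, "az": 0}, {"tx": 0, "ty": 0, "tz": 1, "ax": 0, "ay": 0, "az": 0}, {"tx": 0, "ty": 0, "tz": 0.5, "ax": 0, "ay": 0, "az": 0}, {"tx": 0, "ty": 0, "tz": 0.2, "ax": 0, "ay": 0, "az": 0}, {"tx": 0, "ty": 0, "tz": 0, "ax": 0, "ay": 0, "az": 0}]}}

```text
clock: 9.85
eef_pos: [560.7, 311.4, 156.9]
tcp_rot: [3.141, -0.0, 1.717]
contact_force: [0.7, -0.2, -1.7]
opening: 0.67
grasp_force: 43.5
```

```bash
cat > chk.py <<'E'
from st import *
import sys
R=look(sys.argv[1]);C,hsv,p=R["top"]
c0=np.array([571.5,225.]);rx=np.array([.9897,.1431]);ry=np.array([-.1431,.9897])
for lo,hi,nm in((165,185,"tall/rack"),(117,133,"short/rack"),(137,153,"tall/bench"),(88,103,"short/bench")):
    m=((C[...,2]>lo)&(C[...,2]<hi)&(hsv[...,1]<60)).astype(np.uint8)
    n,l,s,c=cv2.connectedComponentsWithStats(m)
    for k in range(1,n):
        if s[k,4]>150:
            q=np.array(cv2.minEnclosingCircle(C[l==k][:,:2].astype(np.float32))[0]);print(nm,s[k,4],c[k],q,"row x,y",(q-c0)@rx,(q-c0)@ry)
stops(C,p,(300,700,-350,300))
E
python3 chk.py a; python3 -c "
from rig import r;print(r.sense()['eef_pos'])"
```

```text
tall/bench 386 [391.1 156.4] [ 699.3 -321.1] row x,y 48.30525626220703 -558.7157881347656
tall/bench 392 [431.3 157.9] [ 696.4 -419.2] row x,y 31.40158408813476 -655.4788827575684
tall/bench 391 [366.5 189.2] [ 617.9 -259.2] row x,y -23.368355401611332 -485.8250064880371
tall/bench 403 [454.9 193.2] [ 609.6 -475. ] row x,y -62.48958343505859 -698.2574247436523
tall/bench 400 [411.1 197.8] [ 597.1 -368.4] row x,y -59.560272235107426 -590.9749485534668
tall/bench 422 [415.7 265. ] [ 435. -376.] row x,y -221.0582950744629 -575.2741818237305
short/bench 356 [320.9 203.6] [ 587.2 -152.9] row x,y -38.54733432312012 -376.2232080596924
plate 133 [285.8 256.9] [452.5 -66.2  79.8] ((452.7419738769531, -65.16841888427734), (17.738300323486328, 45.460609436035156), 89.40457916259766)
plate 139 [318.9 268.9] [ 423.1 -149.3   80. ] ((423.6756896972656, -149.59422302246094), (45.05265808105469, 18.32075309753418), 11.71589183807373)
whole 440 [453.  -63.6  13.7] ((453.30230712890625, -64.54663848876953), (60.94024658203125, 52.8385009765625), 89.92772674560547)
whole 440 [ 424.8 -144.3   14.4] ((423.97314453125, -148.80364990234375), (54.25538635253906, 58.27452087402344), 12.486387252807617)
[560.8571509  311.50577852 157.30609687]
```

>>> {"api": "step_arm", "payload": {"moves": [{"tx": 0, "ty": -0.04, "tz": 0.12, "ax": 0, "ay": 0, "az": 0}, {"tx": 0, "ty": 0, "tz": 0, "ax": 0, "ay": 0, "az": 0}]}}

```text
clock: 10.2
eef_pos: [559.2, 311.0, 153.3]
tcp_rot: [-3.141, 0.0, 1.717]
contact_force: [-0.7, -0.0, -1.7]
opening: 0.673
grasp_force: 43.5
```

>>> {"api": "step_arm", "payload": {"moves": [{"tx": 0, "ty": 0, "tz": 0.08, "ax": 0, "ay": 0, "az": 0}, {"tx": 0, "ty": 0, "tz": 0, "ax": 0, "ay": 0, "az": 0}]}}

```text
clock: 10.45
eef_pos: [559.5, 311.3, 152.4]
tcp_rot: [3.141, -0.0, 1.717]
contact_force: [-2.8, -0.9, 7.4]
opening: 0.67
grasp_force: 44.3
```

>>> {"api": "step_arm", "payload": {"moves": [{"tx": 0, "ty": 0, "tz": 0, "ax": 0, "ay": 0, "az": 0}, {"tx": 0, "ty": 0, "tz": 0, "ax": 0, "ay": 0, "az": 0}, {"tx": 0, "ty": 0, "tz": 0, "ax": 0, "ay": 0, "az": 0}, {"tx": 0, "ty": 0, "tz": -0.4, "ax": 0, "ay": 0, "az": 0}, {"tx": 0, "ty": 0, "tz": -1, "ax": 0, "ay": 0, "az": 0}], "gripper": 1}}

```text
clock: 11.08
eef_pos: [558.7, 310.7, 186.0]
tcp_rot: [-3.139, 0.001, 1.717]
contact_force: [-0.5, -0.4, 0.2]
opening: 0.999
grasp_force: 0.0
```

>>> {"api": "step_arm", "payload": {"moves": [{"tx": 0, "ty": 0, "tz": -1, "ax": 0, "ay": 0, "az": 0}, {"tx": 0, "ty": 0, "tz": -1, "ax": 0, "ay": 0, "az": 0}, {"tx": -1, "ty": -0.11, "tz": 0, "ax": 0, "ay": 0, "az": 0}, {"tx": -1, "ty": -0.11, "tz": 0, "ax": 0, "ay": 0, "az": 0}, {"tx": -1, "ty": -0.11, "tz": 0, "ax": 0, "ay": 0, "az": 0}]}}

```text
clock: 11.7
eef_pos: [561.3, 233.1, 235.2]
tcp_rot: [-3.14, 0.001, 1.716]
contact_force: [-0.8, -0.4, -0.5]
opening: 1.0
grasp_force: 0.0
```

>>> {"api": "step_arm", "payload": {"moves": [{"tx": -1, "ty": -0.11, "tz": 0, "ax": 0, "ay": 0, "az": 0}, {"tx": -1, "ty": -0.11, "tz": 0, "ax": 0, "ay": 0, "az": 0}, {"tx": -1, "ty": -0.11, "tz": 0, "ax": 0, "ay": 0, "az": 0}, {"tx": -1, "ty": -0.11, "tz": 0, "ax": 0, "ay": 0, "az": 0}, {"tx": -1, "ty": -0.11, "tz": 0, "ax": 0, "ay": 0, "az": 0}]}}

```text
clock: 12.32
eef_pos: [565.5, 107.4, 235.1]
tcp_rot: [-3.139, 0.0, 1.716]
contact_force: [0.1, 0.7, -0.3]
opening: 1.005
grasp_force: 0.0
```

>>> {"api": "step_arm", "payload": {"moves": [{"tx": -1, "ty": -0.11, "tz": 0, "ax": 0, "ay": 0, "az": 0}, {"tx": -1, "ty": -0.11, "tz": 0, "ax": 0, "ay": 0, "az": 0}, {"tx": -1, "ty": -0.11, "tz": 0, "ax": 0, "ay": 0, "az": 0}, {"tx": -1, "ty": -0.11, "tz": 0, "ax": 0, "ay": 0, "az": 0}, {"tx": -1, "ty": -0.11, "tz": 0, "ax": 0, "ay": 0, "az": 0}]}}

```text
clock: 12.95
eef_pos: [569.8, -18.0, 235.1]
tcp_rot: [-3.139, -0.0, 1.716]
contact_force: [1.0, 0.4, 0.5]
opening: 0.999
grasp_force: 0.0
```

```bash
python3 chk.py b
```

```text
tall/rack 442 [128.5 210.3] [559.  310.2] row x,y -0.19580993957519513 86.11056144104005
tall/rack 442 [102.1 213.8] [551.1 371.1] row x,y 0.7523927856445313 147.46400694580078
short/rack 419 [115.3 265.1] [430.1 350. ] row x,y -122.07970434265138 143.96894164123535
tall/bench 391 [391.2 156.5] [ 699.5 -320.7] row x,y 48.626154263305665 -558.4434484771729
tall/bench 390 [431.3 157.9] [ 696.5 -419.5] row x,y 31.50364436645508 -655.7433388000488
tall/bench 387 [366.5 189.3] [ 617.7 -259.1] row x,y -23.536478036499027 -485.7743341094971
tall/bench 401 [454.9 193.2] [ 609.7 -474.9] row x,y -62.30995346374512 -698.1496056427002
tall/bench 399 [411.1 197.8] [ 598.2 -368.2] row x,y -58.50761092529297 -590.8979887573242
tall/bench 420 [415.7 265. ] [ 435.3 -374.7] row x,y -220.6514075958252 -574.055039328003
short/bench 362 [320.9 203.7] [ 587.1 -153.4] row x,y -38.7552197341919 -376.7111263961792
short/bench 337 [101.2 256.5] [451.7 394.8] row x,y -94.28086419982911 185.18868695983886
plate 70 [286.  252.5] [463.9 -66.2  79.7] ((463.9095458984375, -66.20787048339844), (22.785846710205078, 1
[... 151 characters left out ...]
8.17072868347168), 12.213406562805176)
whole 1405 [574.5 205.8  29.8] ((576.3358154296875, 195.6482696533203), (63.48685836791992, 201.92938232421875), 8.014642715454102)
whole 661 [443.1 249.3  29.8] ((446.032470703125, 251.77816772460938), (64.22870635986328, 104.01455688476562), 7.982797622680664)
whole 165 [466.2 -57.8  16.4] ((466.10174560546875, -57.84381866455078), (27.24597930908203, 42.52820587158203), 0.2582772970199585)
whole 399 [ 423.1 -146.6   15.1] ((424.36199951171875, -149.67198181152344), (54.577667236328125, 56.845149993896484), 11.021982192993164)
whole 66 [391.2 267.5  29.8] ((390.4556884765625, 265.93896484375), (9.419210433959961, 65.11589813232422), 9.871402740478516)
```

Can 1 sits at row y 86.1, 61.4 mm from the sample centre, so the gap is about 3.4 mm. Next is the tall can at (597.6,-367.8).

>>> {"api": "step_arm", "payload": {"moves": [{"tx": -1, "ty": -0.065, "tz": 0, "ax": 0, "ay": 0, "az": 0}, {"tx": -1, "ty": -0.065, "tz": 0, "ax": 0, "ay": 0, "az": 0}, {"tx": -1, "ty": -0.065, "tz": 0, "ax": 0, "ay": 0, "az": 0}, {"tx": -1, "ty": -0.065, "tz": 0, "ax": 0, "ay": 0, "az": 0}, {"tx": -1, "ty": -0.065, "tz": 0, "ax": 0, "ay": 0, "az": 0}]}}

```text
clock: 13.68
eef_pos: [580.3, -141.4, 235.4]
tcp_rot: [-3.14, -0.001, 1.716]
contact_force: [0.3, 0.4, -0.0]
opening: 1.005
grasp_force: 0.0
```

>>> {"api": "step_arm", "payload": {"moves": [{"tx": -1, "ty": -0.065, "tz": 0, "ax": 0, "ay": 0, "az": 0}, {"tx": -1, "ty": -0.065, "tz": 0, "ax": 0, "ay": 0, "az": 0}, {"tx": -1, "ty": -0.065, "tz": 0, "ax": 0, "ay": 0, "az": 0}, {"tx": -1, "ty": -0.065, "tz": 0, "ax": 0, "ay": 0, "az": 0}, {"tx": -1, "ty": -0.065, "tz": 0, "ax": 0, "ay": 0, "az": 0}]}}

```text
clock: 14.3
eef_pos: [591.4, -266.9, 236.1]
tcp_rot: [-3.141, -0.0, 1.717]
contact_force: [-0.5, -0.1, -0.5]
opening: 1.003
grasp_force: 0.0
```

>>> {"api": "step_arm", "payload": {"moves": [{"tx": -1, "ty": -0.065, "tz": 0, "ax": 0, "ay": 0, "az": 0}, {"tx": -1, "ty": -0.065, "tz": 0, "ax": 0, "ay": 0, "az": 0}, {"tx": -1, "ty": -0.065, "tz": 0, "ax": 0, "ay": 0, "az": 0}, {"tx": -1, "ty": -0.065, "tz": 0, "ax": 0, "ay": 0, "az": 0}, {"tx": 0, "ty": 0, "tz": 0, "ax": 0, "ay": 0, "az": 0}]}}

```text
clock: 14.92
eef_pos: [599.6, -367.4, 236.1]
tcp_rot: [3.141, 0.0, 1.715]
contact_force: [-0.3, 0.1, -0.1]
opening: 1.001
grasp_force: 0.0
```

>>> {"api": "step_arm", "payload": {"moves": [{"tx": 0, "ty": 0, "tz": 0.5, "ax": 0, "ay": 0, "az": 0}, {"tx": 0, "ty": 0, "tz": 0.5, "ax": 0, "ay": 0, "az": 0}, {"tx": 0, "ty": 0, "tz": 0, "ax": 0, "ay": 0, "az": 0}]}}

```text
clock: 15.3
eef_pos: [598.9, -364.1, 209.3]
tcp_rot: [-3.139, -0.002, 1.718]
contact_force: [0.1, -0.3, -0.4]
opening: 0.999
grasp_force: 0.0
```

>>> {"api": "step_arm", "payload": {"moves": [{"tx": 0, "ty": 0, "tz": 0, "ax": 0, "ay": 0, "az": 0}, {"tx": 0, "ty": 0, "tz": 0, "ax": 0, "ay": 0, "az": 0}]}}

```text
clock: 15.55
eef_pos: [599.9, -365.2, 211.8]
tcp_rot: [3.141, 0.0, 1.717]
contact_force: [1.0, 0.1, 1.1]
opening: 0.996
grasp_force: 0.0
```

>>> {"api": "step_arm", "payload": {"moves": [{"tx": 0, "ty": 0, "tz": 0, "ax": 0, "ay": 0, "az": 0}]}}

```text
clock: 15.68
eef_pos: [599.8, -365.3, 211.7]
tcp_rot: [3.141, 0.0, 1.717]
contact_force: [-0.4, -0.5, -0.7]
opening: 0.998
grasp_force: 0.0
```

>>> {"api": "step_arm", "payload": {"moves": [{"tx": -0.09, "ty": -0.1, "tz": 1, "ax": 0, "ay": 0, "az": 0}, {"tx": 0, "ty": 0, "tz": 1, "ax": 0, "ay": 0, "az": 0}, {"tx": 0, "ty": 0, "tz": 1, "ax": 0, "ay": 0, "az": 0}, {"tx": 0, "ty": 0, "tz": 0.63, "ax": 0, "ay": 0, "az": 0}, {"tx": 0, "ty": 0, "tz": 0, "ax": 0, "ay": 0, "az": 0}]}}

```text
clock: 16.3
eef_pos: [597.0, -367.5, 119.5]
tcp_rot: [-3.14, -0.001, 1.717]
contact_force: [0.8, -0.5, -0.2]
opening: 1.0
grasp_force: 0.0
```

>>> {"api": "step_arm", "payload": {"moves": [{"tx": 0, "ty": 0, "tz": 0, "ax": 0, "ay": 0, "az": 0}, {"tx": 0, "ty": 0, "tz": 0, "ax": 0, "ay": 0, "az": 0}]}}

```text
clock: 16.55
eef_pos: [598.1, -368.2, 121.7]
tcp_rot: [3.14, 0.001, 1.717]
contact_force: [-0.8, -0.5, 0.4]
opening: 1.001
grasp_force: 0.0
```

>>> {"api": "step_arm", "payload": {"moves": [{"tx": 0, "ty": 0, "tz": 0, "ax": 0, "ay": 0, "az": 0}, {"tx": 0, "ty": 0, "tz": 0, "ax": 0, "ay": 0, "az": 0}, {"tx": 0, "ty": 0, "tz": 0, "ax": 0, "ay": 0, "az": 0}, {"tx": 0, "ty": 0, "tz": 0, "ax": 0, "ay": 0, "az": 0}, {"tx": 0, "ty": 0, "tz": 0, "ax": 0, "ay": 0, "az": 0}], "gripper": 0}}

```text
clock: 17.18
eef_pos: [597.9, -368.0, 121.3]
tcp_rot: [3.141, 0.001, 1.717]
contact_force: [0.3, 0.8, 6.2]
opening: 0.673
grasp_force: 42.6
```

>>> {"api": "step_arm", "payload": {"moves": [{"tx": 0, "ty": 0, "tz": 0, "ax": 0, "ay": 0, "az": 0}, {"tx": 0, "ty": 0, "tz": -0.5, "ax": 0, "ay": 0, "az": 0}, {"tx": 0, "ty": 0, "tz": -1, "ax": 0, "ay": 0, "az": 0}, {"tx": 0, "ty": 0, "tz": -1, "ax": 0, "ay": 0, "az": 0}, {"tx": 0, "ty": 0, "tz": -1, "ax": 0, "ay": 0, "az": 0}]}}

```text
clock: 17.8
eef_pos: [597.1, -367.7, 208.9]
tcp_rot: [-3.141, -0.0, 1.717]
contact_force: [0.1, -0.6, -2.5]
opening: 0.67
grasp_force: 43.2
```

>>> {"api": "step_arm", "payload": {"moves": [{"tx": 0, "ty": 0, "tz": -1, "ax": 0, "ay": 0, "az": 0}, {"tx": 0, "ty": 0, "tz": -1, "ax": 0, "ay": 0, "az": 0}, {"tx": 0, "ty": 0, "tz": -1, "ax": 0, "ay": 0, "az": 0}, {"tx": 0, "ty": 0, "tz": -0.8, "ax": 0, "ay": 0, "az": 0}, {"tx": 0, "ty": 0, "tz": 0, "ax": 0, "ay": 0, "az": 0}]}}

```text
clock: 18.42
eef_pos: [598.1, -368.2, 304.9]
tcp_rot: [3.139, 0.002, 1.717]
contact_force: [0.4, -0.4, -1.9]
opening: 0.671
grasp_force: 43.2
```

>>> {"api": "step_arm", "payload": {"moves": [{"tx": 0.984, "ty": 0.094, "tz": 0, "ax": 0, "ay": 0, "az": 0}, {"tx": 0.984, "ty": 0.094, "tz": 0, "ax": 0, "ay": 0, "az": 0}, {"tx": 0.984, "ty": 0.094, "tz": 0, "ax": 0, "ay": 0, "az": 0}, {"tx": 0.984, "ty": 0.094, "tz": 0, "ax": 0, "ay": 0, "az": 0}, {"tx": 0.984, "ty": 0.094, "tz": 0, "ax": 0, "ay": 0, "az": 0}]}}

```text
clock: 19.05
eef_pos: [591.1, -242.5, 303.1]
tcp_rot: [3.142, -0.0, 1.717]
contact_force: [0.6, 0.6, -2.1]
opening: 0.667
grasp_force: 43.2
```

>>> {"api": "step_arm", "payload": {"moves": [{"tx": 0.984, "ty": 0.094, "tz": 0, "ax": 0, "ay": 0, "az": 0}, {"tx": 0.984, "ty": 0.094, "tz": 0, "ax": 0, "ay": 0, "az": 0}, {"tx": 0.984, "ty": 0.094, "tz": 0, "ax": 0, "ay": 0, "az": 0}, {"tx": 0.984, "ty": 0.094, "tz": 0, "ax": 0, "ay": 0, "az": 0}, {"tx": 0.984, "ty": 0.094, "tz": 0, "ax": 0, "ay": 0, "az": 0}]}}

```text
clock: 19.68
eef_pos: [584.8, -119.5, 303.1]
tcp_rot: [3.141, 0.0, 1.717]
contact_force: [-0.5, 0.3, -2.2]
opening: 0.67
grasp_force: 43.2
```

>>> {"api": "step_arm", "payload": {"moves": [{"tx": 0.984, "ty": 0.094, "tz": 0, "ax": 0, "ay": 0, "az": 0}, {"tx": 0.984, "ty": 0.094, "tz": 0, "ax": 0, "ay": 0, "az": 0}, {"tx": 0.984, "ty": 0.094, "tz": 0, "ax": 0, "ay": 0, "az": 0}, {"tx": 0.984, "ty": 0.094, "tz": 0, "ax": 0, "ay": 0, "az": 0}, {"tx": 0.984, "ty": 0.094, "tz": 0, "ax": 0, "ay": 0, "az": 0}]}}

```text
clock: 20.3
eef_pos: [578.4, 3.9, 303.1]
tcp_rot: [3.141, -0.0, 1.717]
contact_force: [0.8, -0.1, -1.6]
opening: 0.672
grasp_force: 43.2
```

>>> {"api": "step_arm", "payload": {"moves": [{"tx": 0.984, "ty": 0.094, "tz": 0, "ax": 0, "ay": 0, "az": 0}, {"tx": 0.984, "ty": 0.094, "tz": 0, "ax": 0, "ay": 0, "az": 0}, {"tx": 0.984, "ty": 0.094, "tz": 0, "ax": 0, "ay": 0, "az": 0}, {"tx": 0.984, "ty": 0.094, "tz": 0, "ax": 0, "ay": 0, "az": 0}, {"tx": 0.984, "ty": 0.094, "tz": 0, "ax": 0, "ay": 0, "az": 0}]}}

```text
clock: 20.92
eef_pos: [571.9, 127.2, 303.1]
tcp_rot: [3.141, -0.0, 1.717]
contact_force: [0.4, -0.1, -2.5]
opening: 0.672
grasp_force: 43.2
```

>>> {"api": "step_arm", "payload": {"moves": [{"tx": 0.984, "ty": 0.094, "tz": 0, "ax": 0, "ay": 0, "az": 0}, {"tx": 0.984, "ty": 0.094, "tz": 0, "ax": 0, "ay": 0, "az": 0}, {"tx": 0.984, "ty": 0.094, "tz": 0, "ax": 0, "ay": 0, "az": 0}, {"tx": 0.984, "ty": 0.094, "tz": 0, "ax": 0, "ay": 0, "az": 0}, {"tx": 0.984, "ty": 0.094, "tz": 0, "ax": 0, "ay": 0, "az": 0}]}}

```text
clock: 21.55
eef_pos: [565.5, 250.6, 303.1]
tcp_rot: [3.141, -0.0, 1.717]
contact_force: [1.0, -0.2, -1.9]
opening: 0.668
grasp_force: 43.2
```

>>> {"api": "step_arm", "payload": {"moves": [{"tx": 0, "ty": 0, "tz": 0, "ax": 0, "ay": 0, "az": 0}, {"tx": 0, "ty": 0, "tz": 0, "ax": 0, "ay": 0, "az": 0}, {"tx": 0, "ty": 0, "tz": 0, "ax": 0, "ay": 0, "az": 0}]}}

```text
clock: 21.92
eef_pos: [566.1, 248.5, 303.0]
tcp_rot: [-3.142, 0.0, 1.716]
contact_force: [0.5, 0.3, -1.1]
opening: 0.668
grasp_force: 43.2
```

>>> {"api": "step_arm", "payload": {"moves": [{"tx": 0, "ty": 0.08, "tz": 1, "ax": 0, "ay": 0, "az": 0}, {"tx": 0, "ty": 0, "tz": 1, "ax": 0, "ay": 0, "az": 0}, {"tx": 0, "ty": 0, "tz": 1, "ax": 0, "ay": 0, "az": 0}, {"tx": 0, "ty": 0, "tz": 1, "ax": 0, "ay": 0, "az": 0}, {"tx": 0, "ty": 0, "tz": 1, "ax": 0, "ay": 0, "az": 0}]}}

```text
clock: 22.55
eef_pos: [568.4, 248.7, 177.4]
tcp_rot: [3.141, 0.0, 1.716]
contact_force: [-0.6, -0.3, -1.3]
opening: 0.671
grasp_force: 43.3
```

>>> {"api": "step_arm", "payload": {"moves": [{"tx": 0, "ty": 0, "tz": 0.7, "ax": 0, "ay": 0, "az": 0}, {"tx": 0, "ty": 0, "tz": 0, "ax": 0, "ay": 0, "az": 0}, {"tx": 0, "ty": 0, "tz": 0, "ax": 0, "ay": 0, "az": 0}, {"tx": 0, "ty": 0, "tz": 0, "ax": 0, "ay": 0, "az": 0}]}}

```text
clock: 23.05
eef_pos: [568.8, 249.7, 161.7]
tcp_rot: [3.14, -0.0, 1.717]
contact_force: [0.2, 0.6, -1.9]
opening: 0.671
grasp_force: 43.3
```

Next: lower 9 mm to the floor, release, retreat and go to the next tall can.

>>> {"api": "step_arm", "payload": {"moves": [{"tx": 0, "ty": 0, "tz": 0.25, "ax": 0, "ay": 0, "az": 0}, {"tx": 0, "ty": 0, "tz": 0.1, "ax": 0, "ay": 0, "az": 0}, {"tx": 0, "ty": 0, "tz": 0, "ax": 0, "ay": 0, "az": 0}, {"tx": 0, "ty": 0, "tz": 0, "ax": 0, "ay": 0, "az": 0}]}}

```text
clock: 23.55
eef_pos: [568.1, 249.4, 151.8]
tcp_rot: [-3.141, 0.0, 1.717]
contact_force: [0.6, -0.5, -1.6]
opening: 0.667
grasp_force: 43.6
```

>>> {"api": "step_arm", "payload": {"moves": [{"tx": 0, "ty": 0, "tz": 0.04, "ax": 0, "ay": 0, "az": 0}, {"tx": 0, "ty": 0, "tz": 0, "ax": 0, "ay": 0, "az": 0}]}}

```text
clock: 23.8
eef_pos: [568.3, 249.6, 151.2]
tcp_rot: [3.141, -0.0, 1.717]
contact_force: [-0.3, 0.3, 2.0]
opening: 0.673
grasp_force: 43.5
```

>>> {"api": "step_arm", "payload": {"moves": [{"tx": 0, "ty": 0, "tz": 0, "ax": 0, "ay": 0, "az": 0}, {"tx": 0, "ty": 0, "tz": 0, "ax": 0, "ay": 0, "az": 0}, {"tx": 0, "ty": 0, "tz": 0, "ax": 0, "ay": 0, "az": 0}, {"tx": 0, "ty": 0, "tz": -0.4, "ax": 0, "ay": 0, "az": 0}, {"tx": 0, "ty": 0, "tz": -1, "ax": 0, "ay": 0, "az": 0}], "gripper": 1}}

```text
clock: 24.42
eef_pos: [567.5, 249.2, 185.6]
tcp_rot: [-3.139, 0.001, 1.717]
contact_force: [-0.5, -0.5, 0.3]
opening: 0.999
grasp_force: 0.0
```

>>> {"api": "step_arm", "payload": {"moves": [{"tx": 0, "ty": 0, "tz": -1, "ax": 0, "ay": 0, "az": 0}, {"tx": 0, "ty": 0, "tz": -1, "ax": 0, "ay": 0, "az": 0}, {"tx": 0, "ty": 0, "tz": -0.7, "ax": 0, "ay": 0, "az": 0}, {"tx": -0.998, "ty": -0.368, "tz": 0, "ax": 0, "ay": 0, "az": 0}, {"tx": -0.998, "ty": -0.368, "tz": 0, "ax": 0, "ay": 0, "az": 0}]}}

```text
clock: 25.05
eef_pos: [556.3, 195.8, 252.8]
tcp_rot: [-3.141, 0.001, 1.717]
contact_force: [-0.2, 0.2, -0.1]
opening: 1.001
grasp_force: 0.0
```

>>> {"api": "step_arm", "payload": {"moves": [{"tx": -0.998, "ty": -0.368, "tz": 0, "ax": 0, "ay": 0, "az": 0}, {"tx": -0.998, "ty": -0.368, "tz": 0, "ax": 0, "ay": 0, "az": 0}, {"tx": -0.998, "ty": -0.368, "tz": 0, "ax": 0, "ay": 0, "az": 0}, {"tx": -0.998, "ty": -0.368, "tz": 0, "ax": 0, "ay": 0, "az": 0}, {"tx": -0.998, "ty": -0.368, "tz": 0, "ax": 0, "ay": 0, "az": 0}]}}

```text
clock: 25.68
eef_pos: [528.4, 65.3, 252.4]
tcp_rot: [-3.14, 0.0, 1.716]
contact_force: [0.5, -0.3, -0.0]
opening: 0.994
grasp_force: 0.0
```

>>> {"api": "step_arm", "payload": {"moves": [{"tx": -0.998, "ty": -0.368, "tz": 0, "ax": 0, "ay": 0, "az": 0}, {"tx": -0.998, "ty": -0.368, "tz": 0, "ax": 0, "ay": 0, "az": 0}, {"tx": -0.998, "ty": -0.368, "tz": 0, "ax": 0, "ay": 0, "az": 0}, {"tx": -0.998, "ty": -0.368, "tz": 0, "ax": 0, "ay": 0, "az": 0}, {"tx": -0.998, "ty": -0.368, "tz": 0, "ax": 0, "ay": 0, "az": 0}]}}

```text
clock: 26.3
eef_pos: [500.8, -64.4, 252.4]
tcp_rot: [-3.14, -0.0, 1.716]
contact_force: [0.5, 0.5, 0.7]
opening: 0.999
grasp_force: 0.0
```

>>> {"api": "step_arm", "payload": {"moves": [{"tx": -0.998, "ty": -0.368, "tz": 0, "ax": 0, "ay": 0, "az": 0}, {"tx": -0.998, "ty": -0.368, "tz": 0, "ax": 0, "ay": 0, "az": 0}, {"tx": -0.998, "ty": -0.368, "tz": 0, "ax": 0, "ay": 0, "az": 0}, {"tx": -0.998, "ty": -0.368, "tz": 0, "ax": 0, "ay": 0, "az": 0}, {"tx": -0.998, "ty": -0.368, "tz": 0, "ax": 0, "ay": 0, "az": 0}]}}

```text
clock: 26.92
eef_pos: [473.2, -194.2, 252.4]
tcp_rot: [-3.14, -0.001, 1.716]
contact_force: [-0.1, -0.4, -0.1]
opening: 0.998
grasp_force: 0.0
```

>>> {"api": "step_arm", "payload": {"moves": [{"tx": -0.998, "ty": -0.368, "tz": 0, "ax": 0, "ay": 0, "az": 0}, {"tx": -0.998, "ty": -0.368, "tz": 0, "ax": 0, "ay": 0, "az": 0}, {"tx": -0.998, "ty": -0.368, "tz": 0, "ax": 0, "ay": 0, "az": 0}, {"tx": -0.998, "ty": -0.368, "tz": 0, "ax": 0, "ay": 0, "az": 0}, {"tx": -0.998, "ty": -0.368, "tz": 0, "ax": 0, "ay": 0, "az": 0}]}}

```text
clock: 27.55
eef_pos: [445.8, -323.9, 252.4]
tcp_rot: [-3.14, -0.001, 1.716]
contact_force: [0.0, 0.7, 0.8]
opening: 1.001
grasp_force: 0.0
```

>>> {"api": "step_arm", "payload": {"moves": [{"tx": -0.998, "ty": -0.368, "tz": 0, "ax": 0, "ay": 0, "az": 0}, {"tx": -0.998, "ty": -0.368, "tz": 0, "ax": 0, "ay": 0, "az": 0}, {"tx": 0, "ty": 0, "tz": 0, "ax": 0, "ay": 0, "az": 0}, {"tx": 0, "ty": 0, "tz": 0, "ax": 0, "ay": 0, "az": 0}, {"tx": 0, "ty": 0, "tz": 0, "ax": 0, "ay": 0, "az": 0}]}}

```text
clock: 28.18
eef_pos: [436.6, -374.3, 253.1]
tcp_rot: [-3.141, -0.001, 1.717]
contact_force: [-0.5, 0.1, 0.1]
opening: 0.999
grasp_force: 0.0
```

```bash
python3 chk.py c; python3 -c "
from rig import r;print(r.sense()['eef_pos'])"
```

```text
tall/rack 437 [154.5 206.5] [568.2 248.4] row x,y 0.11030776977539053 23.622778106689452
tall/rack 438 [128.3 210.4] [558.7 309.9] row x,y -0.48639185485839814 85.83676769714356
tall/rack 442 [102.2 213.8] [550.4 372.2] row x,y 0.15677140502929693 148.74768462524415
short/rack 417 [115.4 265.2] [429.7 350. ] row x,y -122.39892621459961 144.0383162109375
tall/bench 389 [391.1 156.5] [ 698.9 -320.5] row x,y 48.039331082153325 -558.1144511627198
tall/bench 385 [431.4 157.9] [ 696.4 -418.7] row x,y 31.467252612304694 -654.9351419311523
tall/bench 390 [366.5 189.3] [ 618.  -259.9] row x,y -23.324793081665042 -486.5302964447022
tall/bench 408 [454.9 193.2] [ 609.6 -475.2] row x,y -62.44837834167481 -698.4799961700439
tall/bench 411 [415.3 265. ] [ 435.2 -375.5] row x,y -220.86311623535155 -574.7600514404297
short/bench 358 [320.9 203.6] [ 586.1 -153.2] row x,y -39.669814338684084 -376.39918132781986
short/bench 342 [101.  255.7] [451.9 395.7] row x,y -93.96807437438966 186.0161439605713
plate 134 [285.8 256.9] [452.6 -66.2  79.4] ((452.7338562011719, -65.54763793945312), (17.79536247253418, 45.38286209106445), 88.216796875)
plate 137 [319.  268.9] [ 423.1 -149.2   79.6] ((423.4105529785156, -149.6068115234375), (45.5851936340332, 17.879539489746094), 12.31549072265625)
whole 479 [452.6 -63.7  13.5] ((452.00048828125, -64.66450500488281), (60.79558563232422, 61.110015869140625), 0.564008355140686)
whole 495 [ 423.2 -144.7   13.9] ((421.47296142578125, -147.634033203125), (60.839202880859375, 65.10504150390625), 12.53687858581543)
[ 436.83615068 -374.42870934  253.26278646]
```

>>> {"api": "step_arm", "payload": {"moves": [{"tx": -0.03, "ty": -0.07, "tz": 1, "ax": 0, "ay": 0, "az": 0}, {"tx": 0, "ty": 0, "tz": 1, "ax": 0, "ay": 0, "az": 0}, {"tx": 0, "ty": 0, "tz": 1, "ax": 0, "ay": 0, "az": 0}, {"tx": 0, "ty": 0, "tz": 1, "ax": 0, "ay": 0, "az": 0}, {"tx": 0, "ty": 0, "tz": 1, "ax": 0, "ay": 0, "az": 0}]}}

```text
clock: 28.9
eef_pos: [435.4, -375.7, 127.7]
tcp_rot: [3.141, 0.0, 1.718]
contact_force: [-0.5, 0.6, 0.6]
opening: 0.997
grasp_force: 0.0
```

>>> {"api": "step_arm", "payload": {"moves": [{"tx": 0, "ty": 0, "tz": 0.29, "ax": 0, "ay": 0, "az": 0}, {"tx": 0, "ty": 0, "tz": 0, "ax": 0, "ay": 0, "az": 0}, {"tx": 0, "ty": 0, "tz": 0, "ax": 0, "ay": 0, "az": 0}]}}

```text
clock: 29.28
eef_pos: [435.7, -376.4, 122.1]
tcp_rot: [3.141, 0.001, 1.717]
contact_force: [0.4, 0.3, -0.0]
opening: 1.0
grasp_force: 0.0
```

>>> {"api": "step_arm", "payload": {"moves": [{"tx": 0, "ty": 0, "tz": 0, "ax": 0, "ay": 0, "az": 0}, {"tx": 0, "ty": 0, "tz": 0, "ax": 0, "ay": 0, "az": 0}, {"tx": 0, "ty": 0, "tz": 0, "ax": 0, "ay": 0, "az": 0}, {"tx": 0, "ty": 0, "tz": 0, "ax": 0, "ay": 0, "az": 0}, {"tx": 0, "ty": 0, "tz": 0, "ax": 0, "ay": 0, "az": 0}], "gripper": 0}}

```text
clock: 29.9
eef_pos: [435.6, -376.5, 121.9]
tcp_rot: [3.141, 0.001, 1.717]
contact_force: [-0.1, 1.4, 7.6]
opening: 0.669
grasp_force: 42.1
```

>>> {"api": "step_arm", "payload": {"moves": [{"tx": 0, "ty": 0, "tz": 0, "ax": 0, "ay": 0, "az": 0}, {"tx": 0, "ty": 0, "tz": -0.5, "ax": 0, "ay": 0, "az": 0}, {"tx": 0, "ty": 0, "tz": -1, "ax": 0, "ay": 0, "az": 0}, {"tx": 0, "ty": 0, "tz": -1, "ax": 0, "ay": 0, "az": 0}, {"tx": 0, "ty": 0, "tz": -1, "ax": 0, "ay": 0, "az": 0}]}}

```text
clock: 30.52
eef_pos: [434.9, -375.9, 209.7]
tcp_rot: [-3.141, -0.0, 1.717]
contact_force: [-1.2, -0.3, -2.5]
opening: 0.672
grasp_force: 43.3
```

>>> {"api": "step_arm", "payload": {"moves": [{"tx": 0, "ty": 0, "tz": -1, "ax": 0, "ay": 0, "az": 0}, {"tx": 0, "ty": 0, "tz": -1, "ax": 0, "ay": 0, "az": 0}, {"tx": 0, "ty": 0, "tz": -1, "ax": 0, "ay": 0, "az": 0}, {"tx": 0, "ty": 0, "tz": -0.8, "ax": 0, "ay": 0, "az": 0}, {"tx": 0, "ty": 0, "tz": 0, "ax": 0, "ay": 0, "az": 0}]}}

```text
clock: 31.15
eef_pos: [435.6, -376.5, 305.3]
tcp_rot: [3.14, 0.002, 1.717]
contact_force: [-1.2, -0.1, -3.3]
opening: 0.673
grasp_force: 43.5
```

>>> {"api": "step_arm", "payload": {"moves": [{"tx": 0.975, "ty": 0.4, "tz": 0, "ax": 0, "ay": 0, "az": 0}, {"tx": 0.975, "ty": 0.4, "tz": 0, "ax": 0, "ay": 0, "az": 0}, {"tx": 0.975, "ty": 0.4, "tz": 0, "ax": 0, "ay": 0, "az": 0}, {"tx": 0.975, "ty": 0.4, "tz": 0, "ax": 0, "ay": 0, "az": 0}, {"tx": 0.975, "ty": 0.4, "tz": 0, "ax": 0, "ay": 0, "az": 0}]}}

```text
clock: 31.78
eef_pos: [466.4, -247.1, 302.4]
tcp_rot: [-3.14, -0.001, 1.717]
contact_force: [0.2, 0.8, -3.0]
opening: 0.671
grasp_force: 43.5
```

>>> {"api": "step_arm", "payload": {"moves": [{"tx": 0.975, "ty": 0.4, "tz": 0, "ax": 0, "ay": 0, "az": 0}, {"tx": 0.975, "ty": 0.4, "tz": 0, "ax": 0, "ay": 0, "az": 0}, {"tx": 0.975, "ty": 0.4, "tz": 0, "ax": 0, "ay": 0, "az": 0}, {"tx": 0.975, "ty": 0.4, "tz": 0, "ax": 0, "ay": 0, "az": 0}, {"tx": 0.975, "ty": 0.4, "tz": 0, "ax": 0, "ay": 0, "az": 0}]}}

```text
clock: 32.4
eef_pos: [498.1, -119.4, 302.4]
tcp_rot: [-3.14, -0.001, 1.717]
contact_force: [0.2, -0.3, -2.3]
opening: 0.667
grasp_force: 43.5
```

>>> {"api": "step_arm", "payload": {"moves": [{"tx": 0.975, "ty": 0.4, "tz": 0, "ax": 0, "ay": 0, "az": 0}, {"tx": 0.975, "ty": 0.4, "tz": 0, "ax": 0, "ay": 0, "az": 0}, {"tx": 0.975, "ty": 0.4, "tz": 0, "ax": 0, "ay": 0, "az": 0}, {"tx": 0.975, "ty": 0.4, "tz": 0, "ax": 0, "ay": 0, "az": 0}, {"tx": 0.975, "ty": 0.4, "tz": 0, "ax": 0, "ay": 0, "az": 0}]}}

```text
clock: 33.02
eef_pos: [529.8, 8.3, 302.4]
tcp_rot: [-3.14, -0.0, 1.717]
contact_force: [0.3, -0.2, -2.6]
opening: 0.669
grasp_force: 43.5
```

>>> {"api": "step_arm", "payload": {"moves": [{"tx": 0.975, "ty": 0.4, "tz": 0, "ax": 0, "ay": 0, "az": 0}, {"tx": 0.975, "ty": 0.4, "tz": 0, "ax": 0, "ay": 0, "az": 0}, {"tx": 0.975, "ty": 0.4, "tz": 0, "ax": 0, "ay": 0, "az": 0}, {"tx": 0.975, "ty": 0.4, "tz": 0, "ax": 0, "ay": 0, "az": 0}, {"tx": 0.975, "ty": 0.4, "tz": 0, "ax": 0, "ay": 0, "az": 0}]}}

```text
clock: 33.65
eef_pos: [561.6, 136.0, 302.3]
tcp_rot: [-3.14, 0.0, 1.717]
contact_force: [0.5, -0.7, -2.7]
opening: 0.672
grasp_force: 43.5
```

>>> {"api": "step_arm", "payload": {"moves": [{"tx": 0.975, "ty": 0.4, "tz": 0, "ax": 0, "ay": 0, "az": 0}, {"tx": 0.975, "ty": 0.4, "tz": 0, "ax": 0, "ay": 0, "az": 0}, {"tx": 0, "ty": 0, "tz": 0, "ax": 0, "ay": 0, "az": 0}, {"tx": 0, "ty": 0, "tz": 0, "ax": 0, "ay": 0, "az": 0}, {"tx": 0, "ty": 0, "tz": 0, "ax": 0, "ay": 0, "az": 0}]}}

```text
clock: 34.28
eef_pos: [574.5, 185.6, 303.2]
tcp_rot: [-3.141, 0.0, 1.716]
contact_force: [-0.6, 0.2, -2.0]
opening: 0.668
grasp_force: 43.5
```

>>> {"api": "step_arm", "payload": {"moves": [{"tx": 0, "ty": 0.1, "tz": 1, "ax": 0, "ay": 0, "az": 0}, {"tx": 0, "ty": 0, "tz": 1, "ax": 0, "ay": 0, "az": 0}, {"tx": 0, "ty": 0, "tz": 1, "ax": 0, "ay": 0, "az": 0}, {"tx": 0, "ty": 0, "tz": 1, "ax": 0, "ay": 0, "az": 0}, {"tx": 0, "ty": 0, "tz": 1, "ax": 0, "ay": 0, "az": 0}]}}

```text
clock: 34.9
eef_pos: [577.3, 186.0, 177.9]
tcp_rot: [3.141, 0.0, 1.716]
contact_force: [0.3, -0.2, -1.9]
opening: 0.668
grasp_force: 43.5
```

>>> {"api": "step_arm", "payload": {"moves": [{"tx": 0, "ty": 0, "tz": 0.7, "ax": 0, "ay": 0, "az": 0}, {"tx": 0, "ty": 0, "tz": 0.2, "ax": 0, "ay": 0, "az": 0}, {"tx": 0, "ty": 0, "tz": 0, "ax": 0, "ay": 0, "az": 0}, {"tx": 0, "ty": 0, "tz": 0, "ax": 0, "ay": 0, "az": 0}, {"tx": 0, "ty": 0, "tz": 0, "ax": 0, "ay": 0, "az": 0}]}}

```text
clock: 35.52
eef_pos: [577.7, 186.9, 156.8]
tcp_rot: [3.14, -0.0, 1.717]
contact_force: [1.0, -0.0, -3.2]
opening: 0.669
grasp_force: 43.6
```

>>> {"api": "step_arm", "payload": {"moves": [{"tx": 0, "ty": 0, "tz": 0.15, "ax": 0, "ay": 0, "az": 0}, {"tx": 0, "ty": 0, "tz": 0.06, "ax": 0, "ay": 0, "az": 0}, {"tx": 0, "ty": 0, "tz": 0, "ax": 0, "ay": 0, "az": 0}]}}

```text
clock: 35.9
eef_pos: [577.6, 187.0, 151.9]
tcp_rot: [3.141, -0.0, 1.717]
contact_force: [-3.0, -0.8, 8.6]
opening: 0.671
grasp_force: 44.4
```

>>> {"api": "step_arm", "payload": {"moves": [{"tx": 0, "ty": 0, "tz": 0, "ax": 0, "ay": 0, "az": 0}, {"tx": 0, "ty": 0, "tz": 0, "ax": 0, "ay": 0, "az": 0}, {"tx": 0, "ty": 0, "tz": 0, "ax": 0, "ay": 0, "az": 0}, {"tx": 0, "ty": 0, "tz": -0.4, "ax": 0, "ay": 0, "az": 0}, {"tx": 0, "ty": 0, "tz": -1, "ax": 0, "ay": 0, "az": 0}], "gripper": 1}}

```text
clock: 36.52
eef_pos: [576.6, 186.6, 185.6]
tcp_rot: [-3.139, 0.0, 1.717]
contact_force: [0.4, 0.2, -1.0]
opening: 0.999
grasp_force: 0.0
```

>>> {"api": "step_arm", "payload": {"moves": [{"tx": 0, "ty": 0, "tz": -1, "ax": 0, "ay": 0, "az": 0}, {"tx": 0, "ty": 0, "tz": -0.6, "ax": 0, "ay": 0, "az": 0}, {"tx": -0.966, "ty": -0.112, "tz": 0, "ax": 0, "ay": 0, "az": 0}, {"tx": -0.966, "ty": -0.112, "tz": 0, "ax": 0, "ay": 0, "az": 0}, {"tx": -0.966, "ty": -0.112, "tz": 0, "ax": 0, "ay": 0, "az": 0}]}}

```text
clock: 37.15
eef_pos: [579.4, 113.2, 225.9]
tcp_rot: [-3.142, 0.0, 1.717]
contact_force: [0.1, 0.0, -0.1]
opening: 0.998
grasp_force: 0.0
```

>>> {"api": "step_arm", "payload": {"moves": [{"tx": -0.966, "ty": -0.112, "tz": 0, "ax": 0, "ay": 0, "az": 0}, {"tx": -0.966, "ty": -0.112, "tz": 0, "ax": 0, "ay": 0, "az": 0}, {"tx": -0.966, "ty": -0.112, "tz": 0, "ax": 0, "ay": 0, "az": 0}, {"tx": -0.966, "ty": -0.112, "tz": 0, "ax": 0, "ay": 0, "az": 0}, {"tx": -0.966, "ty": -0.112, "tz": 0, "ax": 0, "ay": 0, "az": 0}]}}

```text
clock: 37.78
eef_pos: [583.1, -8.4, 225.9]
tcp_rot: [-3.141, -0.0, 1.717]
contact_force: [0.1, 1.0, 0.1]
opening: 1.001
grasp_force: 0.0
```

>>> {"api": "step_arm", "payload": {"moves": [{"tx": -0.966, "ty": -0.112, "tz": 0, "ax": 0, "ay": 0, "az": 0}, {"tx": -0.966, "ty": -0.112, "tz": 0, "ax": 0, "ay": 0, "az": 0}, {"tx": -0.966, "ty": -0.112, "tz": 0, "ax": 0, "ay": 0, "az": 0}, {"tx": -0.966, "ty": -0.112, "tz": 0, "ax": 0, "ay": 0, "az": 0}, {"tx": -0.966, "ty": -0.112, "tz": 0, "ax": 0, "ay": 0, "az": 0}]}}

```text
clock: 38.4
eef_pos: [586.9, -129.9, 225.9]
tcp_rot: [-3.142, -0.0, 1.717]
contact_force: [0.9, 0.1, 0.6]
opening: 0.997
grasp_force: 0.0
```

>>> {"api": "step_arm", "payload": {"moves": [{"tx": -0.966, "ty": -0.112, "tz": 0, "ax": 0, "ay": 0, "az": 0}, {"tx": 0, "ty": 0, "tz": 0.5, "ax": 0, "ay": 0, "az": 0}, {"tx": 0, "ty": 0, "tz": 0, "ax": 0, "ay": 0, "az": 0}, {"tx": 0, "ty": 0, "tz": 0, "ax": 0, "ay": 0, "az": 0}, {"tx": 0, "ty": 0, "tz": 0, "ax": 0, "ay": 0, "az": 0}]}}

```text
clock: 39.02
eef_pos: [587.9, -152.8, 213.5]
tcp_rot: [3.141, 0.0, 1.718]
contact_force: [0.0, 0.5, 0.2]
opening: 1.003
grasp_force: 0.0
```

```bash
python3 chk.py d|grep -v bench; python3 -c "
from rig import r;print(r.sense()['eef_pos'])"
```

```text
tall/rack 432 [180.7 203. ] [576.9 187.3] row x,y -0.04439004821777327 -38.106816091918944
tall/rack 433 [154.4 206.5] [567.6 248.7] row x,y -0.4804991088867186 24.040661938476564
tall/rack 443 [128.4 210.4] [559.1 310.4] row x,y -0.05139320068359281 86.30197708740235
tall/rack 446 [102.2 213.8] [550.3 372.2] row x,y 0.13017900695800874 148.7104886444092
short/rack 415 [115.3 265.1] [429.9 349.7] row x,y -122.30445539245605 143.6326554840088
plate 92 [284.9 255.6] [457.5 -63.6  80.4] ((453.894775390625, -64.55642700195312), (15.251415252685547, 44.03467559814453), 85.80907440185547)
whole 971 [587.6 106.9  29.6] ((587.8667602539062, 115.17961120605469), (64.01171112060547, 139.35980224609375), 7.948169231414795)
whole 58 [547.8 212.8  30.1] ((550.8701782226562, 209.8828887939453), (17.29659652709961, 36.70643997192383), 7.527492046356201)
whole 1455 [451.  197.5  30.1] ((456.3493957519531, 178.01144409179688), (64.97460174560547, 224.8616485595703), 8.144452095031738)
whole 265 [455.7 -55.1  14.4] ((455.2417907714844, -51.90650177001953), (35.08639907836914, 57.01029968261719), 77.95091247558594)
whole 191 [399.1 216.1  29.9] ((398.10040283203125, 212.08782958984375), (10.649304389953613, 176.51319885253906), 7.968934535980225)
[ 587.8649665  -152.99185811  213.56935104]
```

>>> {"api": "step_arm", "payload": {"moves": [{"tx": 0, "ty": -0.04, "tz": 1, "ax": 0, "ay": 0, "az": 0}, {"tx": 0, "ty": 0, "tz": 1, "ax": 0, "ay": 0, "az": 0}, {"tx": 0, "ty": 0, "tz": 1, "ax": 0, "ay": 0, "az": 0}, {"tx": 0, "ty": 0, "tz": 1, "ax": 0, "ay": 0, "az": 0}, {"tx": 0, "ty": 0, "tz": 1, "ax": 0, "ay": 0, "az": 0}]}}

```text
clock: 39.75
eef_pos: [587.0, -153.4, 87.8]
tcp_rot: [3.141, 0.0, 1.717]
contact_force: [-0.2, -0.5, 0.6]
opening: 1.005
grasp_force: 0.0
```

>>> {"api": "step_arm", "payload": {"moves": [{"tx": 0, "ty": 0, "tz": 0.7, "ax": 0, "ay": 0, "az": 0}, {"tx": 0, "ty": 0, "tz": 0, "ax": 0, "ay": 0, "az": 0}, {"tx": 0, "ty": 0, "tz": 0, "ax": 0, "ay": 0, "az": 0}]}}

```text
clock: 40.12
eef_pos: [587.3, -153.6, 71.6]
tcp_rot: [3.141, 0.0, 1.717]
contact_force: [0.0, -0.5, 0.1]
opening: 0.998
grasp_force: 0.0
```

>>> {"api": "step_arm", "payload": {"moves": [{"tx": 0, "ty": 0, "tz": 0, "ax": 0, "ay": 0, "az": 0}, {"tx": 0, "ty": 0, "tz": 0, "ax": 0, "ay": 0, "az": 0}, {"tx": 0, "ty": 0, "tz": 0, "ax": 0, "ay": 0, "az": 0}, {"tx": 0, "ty": 0, "tz": 0, "ax": 0, "ay": 0, "az": 0}, {"tx": 0, "ty": 0, "tz": 0, "ax": 0, "ay": 0, "az": 0}], "gripper": 0}}

```text
clock: 40.75
eef_pos: [587.3, -153.7, 71.8]
tcp_rot: [3.14, 0.001, 1.717]
contact_force: [-0.5, -0.3, 6.8]
opening: 0.668
grasp_force: 41.7
```

>>> {"api": "step_arm", "payload": {"moves": [{"tx": 0, "ty": 0, "tz": 0, "ax": 0, "ay": 0, "az": 0}, {"tx": 0, "ty": 0, "tz": -0.5, "ax": 0, "ay": 0, "az": 0}, {"tx": 0, "ty": 0, "tz": -1, "ax": 0, "ay": 0, "az": 0}, {"tx": 0, "ty": 0, "tz": -1, "ax": 0, "ay": 0, "az": 0}, {"tx": 0, "ty": 0, "tz": -1, "ax": 0, "ay": 0, "az": 0}]}}

```text
clock: 41.38
eef_pos: [586.5, -153.5, 159.7]
tcp_rot: [3.142, 0.0, 1.717]
contact_force: [0.2, 0.3, -2.1]
opening: 0.669
grasp_force: 43.0
```

>>> {"api": "step_arm", "payload": {"moves": [{"tx": 0, "ty": 0, "tz": -1, "ax": 0, "ay": 0, "az": 0}, {"tx": 0, "ty": 0, "tz": -0.7, "ax": 0, "ay": 0, "az": 0}, {"tx": 0, "ty": 0, "tz": 0, "ax": 0, "ay": 0, "az": 0}, {"tx": 0, "ty": 0, "tz": 0, "ax": 0, "ay": 0, "az": 0}]}}

```text
clock: 41.88
eef_pos: [586.2, -153.4, 200.0]
tcp_rot: [-3.14, -0.0, 1.717]
contact_force: [0.1, -0.2, -1.2]
opening: 0.671
grasp_force: 43.1
```

>>> {"api": "step_arm", "payload": {"moves": [{"tx": 0.966, "ty": -0.47, "tz": 0, "ax": 0, "ay": 0, "az": 0}, {"tx": 0.966, "ty": -0.47, "tz": 0, "ax": 0, "ay": 0, "az": 0}, {"tx": 0.966, "ty": -0.47, "tz": 0, "ax": 0, "ay": 0, "az": 0}, {"tx": 0.966, "ty": -0.47, "tz": 0, "ax": 0, "ay": 0, "az": 0}, {"tx": 0.966, "ty": -0.47, "tz": 0, "ax": 0, "ay": 0, "az": 0}]}}

```text
clock: 42.5
eef_pos: [509.8, -41.9, 199.6]
tcp_rot: [-3.14, -0.001, 1.717]
contact_force: [-0.1, 1.0, -1.4]
opening: 0.669
grasp_force: 43.1
```

>>> {"api": "step_arm", "payload": {"moves": [{"tx": 0.966, "ty": -0.47, "tz": 0, "ax": 0, "ay": 0, "az": 0}, {"tx": 0.966, "ty": -0.45, "tz": 0, "ax": 0, "ay": 0, "az": 0}, {"tx": 0.966, "ty": 0, "tz": 0, "ax": 0, "ay": 0, "az": 0}, {"tx": 0.966, "ty": 0, "tz": 0, "ax": 0, "ay": 0, "az": 0}, {"tx": 0.966, "ty": 0, "tz": 0, "ax": 0, "ay": 0, "az": 0}]}}

```text
clock: 43.12
eef_pos: [469.8, 74.2, 199.7]
tcp_rot: [-3.14, 0.0, 1.717]
contact_force: [0.2, 0.4, -1.4]
opening: 0.67
grasp_force: 43.2
```

>>> {"api": "step_arm", "payload": {"moves": [{"tx": 0.966, "ty": 0, "tz": 0, "ax": 0, "ay": 0, "az": 0}, {"tx": 0.966, "ty": 0, "tz": 0, "ax": 0, "ay": 0, "az": 0}, {"tx": 0.966, "ty": 0, "tz": 0, "ax": 0, "ay": 0, "az": 0}, {"tx": 0.966, "ty": 0, "tz": 0, "ax": 0, "ay": 0, "az": 0}, {"tx": 0.966, "ty": 0, "tz": 0, "ax": 0, "ay": 0, "az": 0}]}}

```text
clock: 43.75
eef_pos: [452.3, 193.5, 199.7]
tcp_rot: [-3.14, 0.001, 1.717]
contact_force: [0.7, -0.1, -1.9]
opening: 0.669
grasp_force: 43.2
```

>>> {"api": "step_arm", "payload": {"moves": [{"tx": 0.966, "ty": 0, "tz": 0, "ax": 0, "ay": 0, "az": 0}, {"tx": 0.966, "ty": 0, "tz": 0, "ax": 0, "ay": 0, "az": 0}, {"tx": 0.966, "ty": 0, "tz": 0, "ax": 0, "ay": 0, "az": 0}, {"tx": 0.8, "ty": 0, "tz": 0, "ax": 0, "ay": 0, "az": 0}, {"tx": 0, "ty": 0, "tz": 0, "ax": 0, "ay": 0, "az": 0}]}}

```text
clock: 44.38
eef_pos: [439.3, 285.3, 200.1]
tcp_rot: [-3.141, 0.0, 1.718]
contact_force: [0.1, 0.2, -2.6]
opening: 0.67
grasp_force: 43.2
```

>>> {"api": "step_arm", "payload": {"moves": [{"tx": 0, "ty": 0, "tz": 0, "ax": 0, "ay": 0, "az": 0}, {"tx": 0, "ty": 0, "tz": 0, "ax": 0, "ay": 0, "az": 0}, {"tx": 0, "ty": 0, "tz": 0, "ax": 0, "ay": 0, "az": 0}]}}

```text
clock: 44.75
eef_pos: [439.8, 283.9, 200.8]
tcp_rot: [3.142, 0.0, 1.716]
contact_force: [-0.6, -0.4, -1.4]
opening: 0.67
grasp_force: 43.2
```

>>> {"api": "step_arm", "payload": {"moves": [{"tx": 0.19, "ty": 0.04, "tz": 0.7, "ax": 0, "ay": 0, "az": 0}, {"tx": 0, "ty": 0, "tz": 1, "ax": 0, "ay": 0, "az": 0}, {"tx": 0, "ty": 0, "tz": 1, "ax": 0, "ay": 0, "az": 0}, {"tx": 0, "ty": 0, "tz": 0.8, "ax": 0, "ay": 0, "az": 0}, {"tx": 0, "ty": 0, "tz": 0.2, "ax": 0, "ay": 0, "az": 0}]}}

```text
clock: 45.38
eef_pos: [438.9, 288.7, 106.2]
tcp_rot: [-3.139, 0.001, 1.717]
contact_force: [-0.0, -0.4, -1.8]
opening: 0.67
grasp_force: 43.1
```

>>> {"api": "step_arm", "payload": {"moves": [{"tx": 0, "ty": 0, "tz": 0, "ax": 0, "ay": 0, "az": 0}, {"tx": 0, "ty": 0, "tz": 0, "ax": 0, "ay": 0, "az": 0}, {"tx": 0, "ty": 0, "tz": 0, "ax": 0, "ay": 0, "az": 0}]}}

```text
clock: 45.75
eef_pos: [440.4, 289.6, 109.0]
tcp_rot: [3.14, -0.001, 1.717]
contact_force: [-0.3, 0.3, -2.3]
opening: 0.668
grasp_force: 43.1
```

>>> {"api": "step_arm", "payload": {"moves": [{"tx": 0, "ty": 0, "tz": 0.24, "ax": 0, "ay": 0, "az": 0}, {"tx": 0, "ty": 0, "tz": 0.06, "ax": 0, "ay": 0, "az": 0}, {"tx": 0, "ty": 0, "tz": 0, "ax": 0, "ay": 0, "az": 0}, {"tx": 0, "ty": 0, "tz": 0, "ax": 0, "ay": 0, "az": 0}]}}

```text
clock: 46.25
eef_pos: [440.3, 289.5, 101.7]
tcp_rot: [3.141, -0.0, 1.717]
contact_force: [-1.2, -0.3, 11.6]
opening: 0.67
grasp_force: 44.2
```

>>> {"api": "step_arm", "payload": {"moves": [{"tx": 0, "ty": 0, "tz": 0, "ax": 0, "ay": 0, "az": 0}, {"tx": 0, "ty": 0, "tz": 0, "ax": 0, "ay": 0, "az": 0}, {"tx": 0, "ty": 0, "tz": 0, "ax": 0, "ay": 0, "az": 0}, {"tx": 0, "ty": 0, "tz": -0.4, "ax": 0, "ay": 0, "az": 0}, {"tx": 0, "ty": 0, "tz": -1, "ax": 0, "ay": 0, "az": 0}], "gripper": 1}}

```text
clock: 46.88
eef_pos: [439.3, 288.8, 135.7]
tcp_rot: [-3.14, 0.001, 1.717]
contact_force: [0.2, -0.3, -0.3]
opening: 1.0
grasp_force: 0.0
```

>>> {"api": "step_arm", "payload": {"moves": [{"tx": 0, "ty": 0, "tz": -1, "ax": 0, "ay": 0, "az": 0}, {"tx": 0, "ty": 0, "tz": -1, "ax": 0, "ay": 0, "az": 0}, {"tx": -1, "ty": 0, "tz": -0.5, "ax": 0, "ay": 0, "az": 0}, {"tx": -1, "ty": 0, "tz": 0, "ax": 0, "ay": 0, "az": 0}, {"tx": -1, "ty": 0, "tz": 0, "ax": 0, "ay": 0, "az": 0}]}}

```text
clock: 47.5
eef_pos: [451.1, 214.5, 199.2]
tcp_rot: [3.141, -0.0, 1.717]
contact_force: [0.1, 0.6, 0.2]
opening: 1.0
grasp_force: 0.0
```

>>> {"api": "step_arm", "payload": {"moves": [{"tx": -1, "ty": 0, "tz": 0, "ax": 0, "ay": 0, "az": 0}, {"tx": -1, "ty": 0, "tz": 0, "ax": 0, "ay": 0, "az": 0}, {"tx": 0, "ty": 0, "tz": 0, "ax": 0, "ay": 0, "az": 0}, {"tx": 0, "ty": 0, "tz": 0, "ax": 0, "ay": 0, "az": 0}]}}

```text
clock: 48.0
eef_pos: [458.3, 166.1, 198.7]
tcp_rot: [3.141, -0.0, 1.716]
contact_force: [-0.2, 0.1, -0.4]
opening: 1.001
grasp_force: 0.0
```

```bash
python3 chk.py e; python3 -c "
from rig import r;print(r.sense()['eef_pos'])"
```

```text
tall/rack 425 [180.7 202.6] [577.2 186.5] row x,y 0.1176243942260745 -38.889406828308104
tall/rack 436 [154.5 206.5] [568.3 248.6] row x,y 0.23241800079345726 23.77081241912842
tall/rack 443 [128.4 210.3] [559.8 310. ] row x,y 0.5904907836914061 85.754109375
tall/rack 446 [102.2 213.8] [549.7 371.8] row x,y -0.6114874511718752 148.42109919433594
short/rack 171 [109.5 266. ] [428.5 356.5] row x,y -122.66395590820314 150.60190202636718
tall/bench 390 [391.1 156.5] [ 699.  -320.6] row x,y 48.12650092163086 -558.2293952819824
tall/bench 393 [431.3 157.9] [ 696.  -419.6] row x,y 30.96578536376953 -655.7619593627929
tall/bench 386 [366.5 189.3] [ 617.6 -259.4] row x,y -23.692223858642578 -485.9937746520996
tall/bench 404 [454.9 193.2] [ 609.8 -474.8] row x,y -62.27617222595215 -698.0699413604736
short/bench 327 [101.1 256.4] [450.8 398.7] row x,y -94.57815505371093 189.13768568115236
plate 135 [285.8 256.9] [452.5 -66.2  80.5] ((452.65020751953125, -64.96723175048828), (45.362640380859375, 17.835416793823242), 0.06695722788572311)
plate 139 [319. 269.] [ 423.1 -149.1   80.2] ((423.3700256347656, -149.45191955566406), (45.549713134765625, 18.17454719543457), 11.200695037841797)
whole 435 [453.  -63.7  13.8] ((453.32342529296875, -65.88884735107422), (52.89838409423828, 58.485599517822266), 0.327995240688324)
whole 448 [ 424.7 -144.3   14.2] ((423.9208984375, -148.80628967285156), (54.300567626953125, 58.846954345703125), 12.308661460876465)
[458.13523126 166.3231742  198.44870378]
```

View pics/e_top.png

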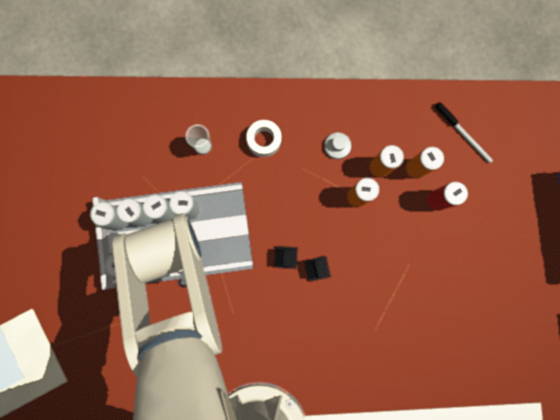

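Both stops are still in place at top (286,257) and (319,269), and the tall row is a close line. The plan is stop B (423.5,-149.5, yaw 12.3°) for the near row, then stop A for the far row with the tool tilted, so the gripper body clears the tall can.

>>> {"api": "step_arm", "payload": {"moves": [{"tx": -0.946, "ty": -0.244, "tz": 0, "ax": 0, "ay": 0, "az": 0}, {"tx": -0.946, "ty": -0.244, "tz": 0, "ax": 0, "ay": 0, "az": 0}, {"tx": -0.946, "ty": -0.244, "tz": 0, "ax": 0, "ay": 0, "az": 0}, {"tx": -0.946, "ty": -0.244, "tz": 0, "ax": 0, "ay": 0, "az": 0}, {"tx": -0.946, "ty": -0.244, "tz": 0, "ax": 0, "ay": 0, "az": 0}]}}

```text
clock: 48.72
eef_pos: [445.2, 44.1, 198.3]
tcp_rot: [3.141, -0.0, 1.718]
contact_force: [0.4, 1.0, -0.3]
opening: 0.999
grasp_force: 0.0
```

>>> {"api": "step_arm", "payload": {"moves": [{"tx": -0.946, "ty": -0.244, "tz": 0, "ax": 0, "ay": 0, "az": 0}, {"tx": -0.946, "ty": -0.244, "tz": 0, "ax": 0, "ay": 0, "az": 0}, {"tx": -0.946, "ty": -0.244, "tz": 0, "ax": 0, "ay": 0, "az": 0}, {"tx": -0.946, "ty": -0.244, "tz": 0, "ax": 0, "ay": 0, "az": 0}, {"tx": -0.946, "ty": -0.244, "tz": 0, "ax": 0, "ay": 0, "az": 0}]}}

```text
clock: 49.35
eef_pos: [432.4, -77.4, 198.4]
tcp_rot: [3.141, -0.0, 1.718]
contact_force: [-0.0, -0.4, -0.0]
opening: 0.999
grasp_force: 0.0
```

>>> {"api": "step_arm", "payload": {"moves": [{"tx": -0.946, "ty": -0.244, "tz": 0, "ax": 0, "ay": 0, "az": 0}, {"tx": -0.946, "ty": -0.244, "tz": 0, "ax": 0, "ay": 0, "az": 0}, {"tx": -0.946, "ty": -0.244, "tz": 0, "ax": 0, "ay": 0, "az": 0}, {"tx": 0, "ty": 0, "tz": 1, "ax": 0, "ay": 0, "az": -0.043}, {"tx": 0, "ty": 0, "tz": 1, "ax": 0, "ay": 0, "az": 0}]}}

```text
clock: 49.98
eef_pos: [425.1, -150.0, 148.0]
tcp_rot: [3.141, 0.001, 1.785]
contact_force: [-0.1, -0.1, -0.2]
opening: 1.002
grasp_force: 0.0
```

>>> {"api": "step_arm", "payload": {"moves": [{"tx": 0, "ty": 0, "tz": 0, "ax": 0, "ay": 0, "az": 0}, {"tx": 0, "ty": 0, "tz": 0, "ax": 0, "ay": 0, "az": 0}, {"tx": 0, "ty": 0, "tz": 0, "ax": 0, "ay": 0, "az": 0}]}}

```text
clock: 50.35
eef_pos: [425.2, -150.1, 149.2]
tcp_rot: [3.14, 0.001, 1.785]
contact_force: [-0.4, -0.6, -0.5]
opening: 1.004
grasp_force: 0.0
```

>>> {"api": "step_arm", "payload": {"moves": [{"tx": 0.03, "ty": -0.06, "tz": 1, "ax": 0, "ay": 0, "az": 0}, {"tx": 0, "ty": 0, "tz": 1, "ax": 0, "ay": 0, "az": 0}, {"tx": 0, "ty": 0, "tz": 1, "ax": 0, "ay": 0, "az": 0}, {"tx": 0, "ty": 0, "tz": 0.33, "ax": 0, "ay": 0, "az": 0}, {"tx": 0, "ty": 0, "tz": 0, "ax": 0, "ay": 0, "az": 0}]}}

```text
clock: 50.98
eef_pos: [423.0, -149.7, 65.3]
tcp_rot: [-3.142, -0.0, 1.784]
contact_force: [-0.1, 0.2, 0.6]
opening: 1.0
grasp_force: 0.0
```

>>> {"api": "step_arm", "payload": {"moves": [{"tx": 0, "ty": 0, "tz": 0, "ax": 0, "ay": 0, "az": 0}, {"tx": 0, "ty": 0, "tz": 0, "ax": 0, "ay": 0, "az": 0}, {"tx": 0, "ty": 0, "tz": 0, "ax": 0, "ay": 0, "az": 0}, {"tx": 0, "ty": 0, "tz": 0, "ax": 0, "ay": 0, "az": 0}, {"tx": 0, "ty": 0, "tz": 0, "ax": 0, "ay": 0, "az": 0}], "gripper": 0, "newtons": 80}}

```text
clock: 51.6
eef_pos: [423.4, -149.9, 65.9]
tcp_rot: [3.14, 0.001, 1.784]
contact_force: [-0.7, -0.5, 7.4]
opening: 0.532
grasp_force: 80.4
```

>>> {"api": "step_arm", "payload": {"moves": [{"tx": 0, "ty": 0, "tz": 0, "ax": 0, "ay": 0, "az": 0}, {"tx": 0, "ty": 0, "tz": 0, "ax": 0, "ay": 0, "az": 0}, {"tx": 0, "ty": 0, "tz": -0.3, "ax": 0, "ay": 0, "az": 0}, {"tx": 0, "ty": 0, "tz": 0, "ax": 0, "ay": 0, "az": 0}, {"tx": 0, "ty": 0, "tz": 0, "ax": 0, "ay": 0, "az": 0}]}}

```text
clock: 52.22
eef_pos: [422.7, -149.7, 72.6]
tcp_rot: [3.142, 0.0, 1.784]
contact_force: [-0.5, 0.9, -3.7]
opening: 0.525
grasp_force: 82.2
```

>>> {"api": "step_arm", "payload": {"moves": [{"tx": 0, "ty": 0, "tz": -1, "ax": 0, "ay": 0, "az": 0}, {"tx": 0, "ty": 0, "tz": -1, "ax": 0, "ay": 0, "az": 0}, {"tx": 0, "ty": 0, "tz": -1, "ax": 0, "ay": 0, "az": 0}, {"tx": 0, "ty": 0, "tz": -1, "ax": 0, "ay": 0, "az": 0}, {"tx": 0, "ty": 0, "tz": 0, "ax": 0, "ay": 0, "az": 0.044}]}}

```text
clock: 52.85
eef_pos: [423.7, -150.0, 174.1]
tcp_rot: [3.139, 0.001, 1.714]
contact_force: [0.7, -0.5, -3.1]
opening: 0.531
grasp_force: 82.9
```

>>> {"api": "step_arm", "payload": {"moves": [{"tx": 0.945, "ty": 0.214, "tz": 0, "ax": 0, "ay": 0, "az": 0}, {"tx": 0.945, "ty": 0.214, "tz": 0, "ax": 0, "ay": 0, "az": 0}, {"tx": 0.945, "ty": 0.214, "tz": 0, "ax": 0, "ay": 0, "az": 0}, {"tx": 0.945, "ty": 0.214, "tz": 0, "ax": 0, "ay": 0, "az": 0}, {"tx": 0.945, "ty": 0.214, "tz": 0, "ax": 0, "ay": 0, "az": 0}]}}

```text
clock: 53.48
eef_pos: [431.9, -28.2, 172.2]
tcp_rot: [-3.141, -0.0, 1.715]
contact_force: [0.2, -0.1, -3.5]
opening: 0.53
grasp_force: 82.9
```

>>> {"api": "step_arm", "payload": {"moves": [{"tx": 0.945, "ty": 0.214, "tz": 0, "ax": 0, "ay": 0, "az": 0}, {"tx": 0.945, "ty": 0.214, "tz": 0, "ax": 0, "ay": 0, "az": 0}, {"tx": 0.945, "ty": 0.214, "tz": 0, "ax": 0, "ay": 0, "az": 0}, {"tx": 0.945, "ty": 0.214, "tz": 0, "ax": 0, "ay": 0, "az": 0}, {"tx": 0.945, "ty": 0.214, "tz": 0, "ax": 0, "ay": 0, "az": 0}]}}

```text
clock: 54.1
eef_pos: [441.4, 92.5, 172.2]
tcp_rot: [-3.141, 0.0, 1.715]
contact_force: [0.2, -0.2, -3.5]
opening: 0.526
grasp_force: 82.9
```

>>> {"api": "step_arm", "payload": {"moves": [{"tx": 0.945, "ty": 0.214, "tz": 0, "ax": 0, "ay": 0, "az": 0}, {"tx": 0.945, "ty": 0.214, "tz": 0, "ax": 0, "ay": 0, "az": 0}, {"tx": 0.945, "ty": 0.214, "tz": 0, "ax": 0, "ay": 0, "az": 0}, {"tx": 0.945, "ty": 0.214, "tz": 0, "ax": 0, "ay": 0, "az": 0}, {"tx": 0.945, "ty": 0.214, "tz": 0, "ax": 0, "ay": 0, "az": 0}]}}

```text
clock: 54.72
eef_pos: [450.9, 213.2, 172.1]
tcp_rot: [-3.141, 0.0, 1.715]
contact_force: [1.1, 0.6, -2.0]
opening: 0.528
grasp_force: 82.9
```

>>> {"api": "step_arm", "payload": {"moves": [{"tx": 0, "ty": 0, "tz": 0, "ax": 0, "ay": 0, "az": 0}, {"tx": 0, "ty": 0, "tz": 0, "ax": 0, "ay": 0, "az": 0}, {"tx": 0, "ty": 0, "tz": 0, "ax": 0, "ay": 0, "az": 0}]}}

```text
clock: 55.1
eef_pos: [451.0, 211.8, 172.4]
tcp_rot: [-3.141, 0.0, 1.715]
contact_force: [0.2, -0.5, -3.4]
opening: 0.529
grasp_force: 82.9
```

```bash
python3 chk.py f|grep -v bench|head -9; python3 -c "
from rig import r;print(r.sense()['eef_pos'])"
```

```text
tall/rack 433 [180.8 202.9] [577.7 186.5] row x,y 0.5812673446655275 -38.97334202728272
tall/rack 425 [154.5 206.1] [569.  248.9] row x,y 0.9752517517089845 24.052494012451174
tall/rack 443 [128.4 210.3] [559.3 310.1] row x,y 0.09202759094238376 85.98790968933106
tall/rack 449 [102.3 213.8] [550.7 371.5] row x,y 0.3585285827636706 147.92476642456054
plate 134 [285.8 256.9] [452.6 -66.2  79.4] ((452.6649169921875, -65.15412902832031), (17.94759750366211, 45.28254699707031), 89.38040924072266)
whole 436 [453.  -63.6  13.7] ((453.3282165527344, -65.88111114501953), (52.9059944152832, 58.495941162109375), 0.15914535522460938)
[451.12228504 211.89055311 172.50248103]
```

View pics/f_scene.png

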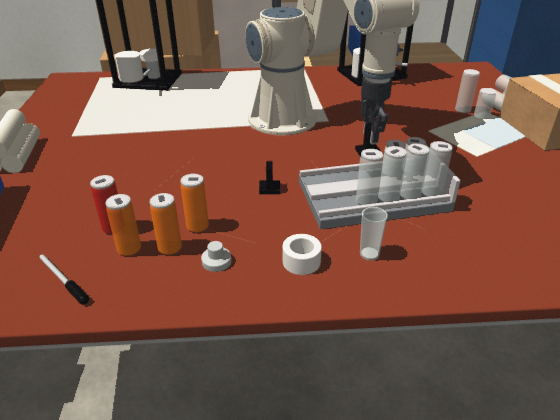

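>>> {"api": "step_arm", "payload": {"moves": [{"tx": 0, "ty": 0, "tz": 1, "ax": 0, "ay": 0, "az": 0}, {"tx": 0, "ty": 0, "tz": 1, "ax": 0, "ay": 0, "az": 0}, {"tx": 0, "ty": 0, "tz": 0.7, "ax": 0, "ay": 0, "az": 0}, {"tx": 0.3, "ty": 0.01, "tz": 0, "ax": 0, "ay": 0, "az": 0}, {"tx": 0.3, "ty": 0, "tz": 0, "ax": 0, "ay": 0, "az": 0}]}}

```text
clock: 55.82
eef_pos: [449.8, 228.0, 105.7]
tcp_rot: [3.141, -0.0, 1.715]
contact_force: [-0.3, 0.0, -3.0]
opening: 0.529
grasp_force: 82.7
```

>>> {"api": "step_arm", "payload": {"moves": [{"tx": 0, "ty": 0, "tz": 0, "ax": 0, "ay": 0, "az": 0}, {"tx": 0, "ty": 0, "tz": 0, "ax": 0, "ay": 0, "az": 0}, {"tx": 0, "ty": 0, "tz": 0, "ax": 0, "ay": 0, "az": 0}]}}

```text
clock: 56.2
eef_pos: [449.4, 227.4, 105.3]
tcp_rot: [3.141, -0.0, 1.715]
contact_force: [-0.3, 0.5, -3.6]
opening: 0.532
grasp_force: 82.7
```

>>> {"api": "step_arm", "payload": {"moves": [{"tx": 0, "ty": 0, "tz": 0.26, "ax": 0, "ay": 0, "az": 0}, {"tx": 0, "ty": 0, "tz": 0.08, "ax": 0, "ay": 0, "az": 0}, {"tx": 0, "ty": 0, "tz": 0, "ax": 0, "ay": 0, "az": 0}, {"tx": 0, "ty": 0, "tz": 0, "ax": 0, "ay": 0, "az": 0}]}}

```text
clock: 56.7
eef_pos: [449.3, 227.4, 96.5]
tcp_rot: [-3.141, 0.0, 1.715]
contact_force: [1.0, 0.5, -2.9]
opening: 0.527
grasp_force: 82.8
```

>>> {"api": "step_arm", "payload": {"moves": [{"tx": 0, "ty": 0, "tz": 0.04, "ax": 0, "ay": 0, "az": 0}, {"tx": 0, "ty": 0, "tz": 0, "ax": 0, "ay": 0, "az": 0}]}}

```text
clock: 56.95
eef_pos: [449.4, 227.5, 95.9]
tcp_rot: [3.141, -0.0, 1.715]
contact_force: [-1.2, -1.3, 3.9]
opening: 0.524
grasp_force: 83.3
```

>>> {"api": "step_arm", "payload": {"moves": [{"tx": 0, "ty": 0, "tz": 0, "ax": 0, "ay": 0, "az": 0}, {"tx": 0, "ty": 0, "tz": 0, "ax": 0, "ay": 0, "az": 0}, {"tx": 0, "ty": 0, "tz": 0, "ax": 0, "ay": 0, "az": 0}, {"tx": 0, "ty": 0, "tz": -0.4, "ax": 0, "ay": 0, "az": 0}, {"tx": 0, "ty": 0, "tz": -1, "ax": 0, "ay": 0, "az": 0}], "gripper": 1}}

```text
clock: 57.58
eef_pos: [448.7, 227.1, 130.6]
tcp_rot: [-3.14, 0.001, 1.715]
contact_force: [0.2, 0.5, 1.1]
opening: 0.999
grasp_force: 0.0
```

>>> {"api": "step_arm", "payload": {"moves": [{"tx": 0, "ty": 0, "tz": -1, "ax": 0, "ay": 0, "az": 0}, {"tx": 0, "ty": 0, "tz": -1, "ax": 0, "ay": 0, "az": 0}, {"tx": -0.974, "ty": -0.13, "tz": -0.5, "ax": 0, "ay": 0, "az": 0}, {"tx": -0.974, "ty": -0.13, "tz": 0, "ax": 0, "ay": 0, "az": 0}, {"tx": -0.974, "ty": -0.13, "tz": 0, "ax": 0, "ay": 0, "az": 0}]}}

```text
clock: 58.2
eef_pos: [450.3, 153.1, 194.0]
tcp_rot: [3.14, -0.0, 1.716]
contact_force: [-0.2, 0.2, 0.2]
opening: 1.003
grasp_force: 0.0
```

>>> {"api": "step_arm", "payload": {"moves": [{"tx": -0.974, "ty": -0.13, "tz": 0, "ax": 0, "ay": 0, "az": 0}, {"tx": -0.974, "ty": -0.13, "tz": 0, "ax": 0, "ay": 0, "az": 0}, {"tx": -0.974, "ty": -0.13, "tz": 0, "ax": 0, "ay": 0, "az": 0}, {"tx": -0.974, "ty": -0.13, "tz": 0, "ax": 0, "ay": 0, "az": 0}, {"tx": -0.974, "ty": -0.13, "tz": 0, "ax": 0, "ay": 0, "az": 0}]}}

```text
clock: 58.82
eef_pos: [451.7, 30.1, 193.7]
tcp_rot: [3.141, 0.0, 1.715]
contact_force: [-0.0, -0.4, -0.4]
opening: 1.0
grasp_force: 0.0
```

>>> {"api": "step_arm", "payload": {"moves": [{"tx": -0.974, "ty": -0.13, "tz": 0, "ax": 0, "ay": 0, "az": 0}, {"tx": -0.974, "ty": -0.13, "tz": 0, "ax": 0, "ay": 0, "az": 0}, {"tx": -0.974, "ty": -0.13, "tz": 0, "ax": 0, "ay": 0, "az": 0}, {"tx": -0.974, "ty": -0.13, "tz": 0, "ax": 0, "ay": 0, "az": 0}, {"tx": 0, "ty": 0, "tz": 0, "ax": 0, "ay": 0, "az": 0.092}]}}

```text
clock: 59.45
eef_pos: [452.9, -68.7, 193.7]
tcp_rot: [3.141, 0.0, 1.566]
contact_force: [0.1, 0.0, 0.5]
opening: 0.999
grasp_force: 0.0
```

>>> {"api": "step_arm", "payload": {"moves": [{"tx": 0, "ty": 0, "tz": 0, "ax": 0, "ay": 0.074, "az": 0}, {"tx": 0, "ty": 0, "tz": 0, "ax": 0, "ay": 0.074, "az": 0}, {"tx": 0, "ty": 0, "tz": 0, "ax": 0, "ay": 0.074, "az": 0}, {"tx": 0, "ty": 0, "tz": 0, "ax": 0, "ay": 0, "az": 0}, {"tx": 0, "ty": 0, "tz": 0, "ax": 0, "ay": 0, "az": 0}]}}

```text
clock: 60.08
eef_pos: [452.7, -67.5, 193.2]
tcp_rot: [-3.141, -0.347, 1.57]
contact_force: [0.2, 0.8, -1.1]
opening: 0.997
grasp_force: 0.0
```

```bash
python3 chk.py g|grep -v bench; python3 -c "
from rig import r;s=r.sense();print(s['eef_pos'],s['tcp_rot']*57.3)"
```

```text
tall/rack 430 [180.7 202.9] [577.5 186.5] row x,y 0.4199616073608398 -38.951869029235844
tall/rack 436 [154.4 206.4] [568.5 248.4] row x,y 0.427235256958008 23.58487830505371
tall/rack 445 [128.4 210.4] [558.9 310.3] row x,y -0.26312331848144477 86.24042613830566
tall/rack 446 [102.3 213.8] [550.4 371. ] row x,y -0.0267225311279292 147.5430180267334
short/rack 402 [140.4 260.8] [441.  289.6] row x,y -119.92806761169435 82.58840180969239
short/rack 414 [115.2 265.2] [430.2 349.9] row x,y -122.01318651123047 143.86620314941408
plate 31 [172.9 256.8] [453.  218.3  78.7] ((450.4210205078125, 218.5843963623047), (45.3388557434082, 2.0826737880706787), 7.055965423583984)
plate 133 [285.8 257. ] [452.5 -66.2  80.4] ((452.6435241699219, -65.11359405517578), (17.826589584350586, 45.285308837890625), 89.82447052001953)
whole 1035 [462.2  95.1  29.9] ((467.1842956542969, 105.14142608642578), (64.48881530761719, 154.11891174316406), 8.203181266784668)
whole 345 [448.4 216.5  42.4] ((448.506103515625, 231.2078399658203), (54.64309310913086, 69.39820098876953), 9.053613662719727)
whole 334 [452.9 -57.7  15.9] ((453.2837829589844, -57.944480895996094), (52.90469741821289, 42.60399627685547), 0.1981755495071411)
whole 88 [420.8  65.7  29.2] ((419.6900329589844, 64.57744598388672), (8.067962646484375, 84.2995834350586), 7.734628200531006)
[452.72744826 -66.8988286  193.31754276] [179.99899968 -19.88821733  90.06227821]
```

View pics/g_scene.png

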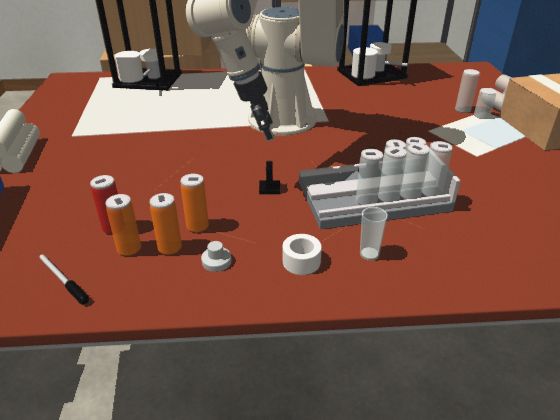

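>>> {"api": "step_arm", "payload": {"moves": [{"tx": -0.34, "ty": 0, "tz": 0.93, "ax": 0, "ay": 0, "az": 0}, {"tx": -0.34, "ty": 0, "tz": 0.93, "ax": 0, "ay": 0, "az": 0}, {"tx": -0.34, "ty": 0, "tz": 0.93, "ax": 0, "ay": 0, "az": 0}, {"tx": -0.34, "ty": 0, "tz": 0.93, "ax": 0, "ay": 0, "az": 0}, {"tx": 0, "ty": 0, "tz": 0, "ax": 0, "ay": 0, "az": 0}]}}

```text
clock: 60.8
eef_pos: [451.8, -66.5, 93.2]
tcp_rot: [-3.139, -0.349, 1.571]
contact_force: [0.2, -0.1, 0.4]
opening: 0.998
grasp_force: 0.0
```

>>> {"api": "step_arm", "payload": {"moves": [{"tx": 0, "ty": 0, "tz": 0, "ax": 0, "ay": 0, "az": 0}, {"tx": 0, "ty": 0, "tz": 0, "ax": 0, "ay": 0, "az": 0}]}}

```text
clock: 61.05
eef_pos: [453.4, -67.6, 95.0]
tcp_rot: [3.14, -0.348, 1.572]
contact_force: [0.3, -0.8, -0.1]
opening: 0.999
grasp_force: 0.0
```

Down the last 25 mm, grip and lift.

>>> {"api": "step_arm", "payload": {"moves": [{"tx": -0.34, "ty": -0.02, "tz": 0.94, "ax": 0, "ay": 0, "az": 0}, {"tx": 0, "ty": 0, "tz": 0, "ax": 0, "ay": 0, "az": 0}, {"tx": 0, "ty": 0, "tz": 0, "ax": 0, "ay": 0, "az": 0}, {"tx": 0, "ty": 0, "tz": 0, "ax": 0, "ay": 0, "az": 0}]}}

```text
clock: 61.55
eef_pos: [452.8, -67.7, 69.8]
tcp_rot: [3.14, -0.348, 1.571]
contact_force: [0.2, -0.5, -0.0]
opening: 1.001
grasp_force: 0.0
```

>>> {"api": "step_arm", "payload": {"moves": [{"tx": 0, "ty": 0, "tz": 0, "ax": 0, "ay": 0, "az": 0}, {"tx": 0, "ty": 0, "tz": 0, "ax": 0, "ay": 0, "az": 0}, {"tx": 0, "ty": 0, "tz": 0, "ax": 0, "ay": 0, "az": 0}, {"tx": 0, "ty": 0, "tz": 0, "ax": 0, "ay": 0, "az": 0}, {"tx": 0, "ty": 0, "tz": 0, "ax": 0, "ay": 0, "az": 0}], "gripper": 0, "newtons": 90}}

```text
clock: 62.18
eef_pos: [452.5, -67.6, 69.6]
tcp_rot: [3.141, -0.349, 1.571]
contact_force: [-1.2, -1.3, 8.2]
opening: 0.526
grasp_force: 90.5
```

>>> {"api": "step_arm", "payload": {"moves": [{"tx": 0, "ty": 0, "tz": 0, "ax": 0, "ay": 0, "az": 0}, {"tx": 0, "ty": 0, "tz": 0, "ax": 0, "ay": 0, "az": 0}, {"tx": 0.1, "ty": 0, "tz": -0.28, "ax": 0, "ay": 0, "az": 0}, {"tx": 0, "ty": 0, "tz": 0, "ax": 0, "ay": 0, "az": 0}, {"tx": 0, "ty": 0, "tz": 0, "ax": 0, "ay": 0, "az": 0}]}}

```text
clock: 62.8
eef_pos: [452.2, -67.5, 76.4]
tcp_rot: [-3.142, -0.349, 1.571]
contact_force: [0.0, -0.9, -3.0]
opening: 0.525
grasp_force: 92.0
```

>>> {"api": "step_arm", "payload": {"moves": [{"tx": 0.342, "ty": 0, "tz": -0.94, "ax": 0, "ay": 0, "az": 0}, {"tx": 0.342, "ty": 0, "tz": -0.94, "ax": 0, "ay": 0, "az": 0}, {"tx": 0.342, "ty": 0, "tz": -0.94, "ax": 0, "ay": 0, "az": 0}, {"tx": 0.342, "ty": 0, "tz": -0.94, "ax": 0, "ay": 0, "az": 0}, {"tx": 0, "ty": 0, "tz": 0, "ax": 0.031, "ay": 0, "az": -0.086}]}}

```text
clock: 63.42
eef_pos: [452.5, -67.8, 178.0]
tcp_rot: [3.139, -0.347, 1.718]
contact_force: [-0.5, -0.0, -2.8]
opening: 0.524
grasp_force: 92.8
```

>>> {"api": "step_arm", "payload": {"moves": [{"tx": 0.791, "ty": 0.913, "tz": 0.288, "ax": 0, "ay": 0, "az": 0}, {"tx": 0.791, "ty": 0.913, "tz": 0.288, "ax": 0, "ay": 0, "az": 0}, {"tx": 0.791, "ty": 0.913, "tz": 0.288, "ax": 0, "ay": 0, "az": 0}, {"tx": 0.791, "ty": 0.913, "tz": 0.288, "ax": 0, "ay": 0, "az": 0}, {"tx": 0.791, "ty": 0.913, "tz": 0.288, "ax": 0, "ay": 0, "az": 0}]}}

```text
clock: 64.05
eef_pos: [550.3, 53.8, 176.0]
tcp_rot: [-3.141, -0.349, 1.714]
contact_force: [0.1, -0.0, -3.2]
opening: 0.533
grasp_force: 92.8
```

>>> {"api": "step_arm", "payload": {"moves": [{"tx": 0.791, "ty": 0.913, "tz": 0.288, "ax": 0, "ay": 0, "az": 0}, {"tx": 0.791, "ty": 0.913, "tz": 0.288, "ax": 0, "ay": 0, "az": 0}, {"tx": 0, "ty": 0, "tz": 0, "ax": 0, "ay": 0, "az": 0}, {"tx": 0, "ty": 0, "tz": 0, "ax": 0, "ay": 0, "az": 0}, {"tx": 0, "ty": 0, "tz": 0, "ax": 0, "ay": 0, "az": 0}]}}

```text
clock: 64.68
eef_pos: [588.6, 100.5, 176.2]
tcp_rot: [-3.141, -0.349, 1.714]
contact_force: [0.5, 0.3, -3.3]
opening: 0.523
grasp_force: 92.6
```

```bash
python3 -c "
from rig import r;s=r.sense();print(s['eef_pos'],s['tcp_rot']*57.3)"
```

```text
[588.64509062 100.49320557 176.24010524] [-179.98295969  -19.97782682   98.19031234]
```

>>> {"api": "step_arm", "payload": {"moves": [{"tx": -0.311, "ty": 0.03, "tz": 0.855, "ax": 0, "ay": 0, "az": 0}, {"tx": -0.311, "ty": 0, "tz": 0.855, "ax": 0, "ay": 0, "az": 0}, {"tx": -0.311, "ty": 0, "tz": 0.855, "ax": 0, "ay": 0, "az": 0}, {"tx": 0.35, "ty": 0, "tz": 0.13, "ax": 0, "ay": 0, "az": 0}, {"tx": 0.3, "ty": 0, "tz": 0.11, "ax": 0, "ay": 0, "az": 0}]}}

```text
clock: 65.3
eef_pos: [587.8, 118.8, 108.9]
tcp_rot: [3.141, -0.349, 1.714]
contact_force: [0.2, -0.4, -2.1]
opening: 0.526
grasp_force: 92.8
```

>>> {"api": "step_arm", "payload": {"moves": [{"tx": 0.12, "ty": 0, "tz": 0.04, "ax": 0, "ay": 0, "az": 0}, {"tx": 0, "ty": 0, "tz": 0, "ax": 0, "ay": 0, "az": 0}, {"tx": 0, "ty": 0, "tz": 0, "ax": 0, "ay": 0, "az": 0}, {"tx": 0, "ty": 0, "tz": 0, "ax": 0, "ay": 0, "az": 0}]}}

```text
clock: 65.8
eef_pos: [587.3, 121.4, 108.4]
tcp_rot: [3.141, -0.349, 1.714]
contact_force: [1.4, -0.4, -3.1]
opening: 0.523
grasp_force: 92.8
```

>>> {"api": "step_arm", "payload": {"moves": [{"tx": -0.08, "ty": -0.03, "tz": 0.21, "ax": 0, "ay": 0, "az": 0}, {"tx": -0.025, "ty": 0, "tz": 0.07, "ax": 0, "ay": 0, "az": 0}, {"tx": 0, "ty": 0, "tz": 0, "ax": 0, "ay": 0, "az": 0}, {"tx": 0, "ty": 0, "tz": 0, "ax": 0, "ay": 0, "az": 0}]}}

```text
clock: 66.3
eef_pos: [586.5, 121.3, 100.8]
tcp_rot: [3.141, -0.349, 1.714]
contact_force: [0.2, 0.9, -3.0]
opening: 0.521
grasp_force: 92.8
```

>>> {"api": "step_arm", "payload": {"moves": [{"tx": -0.017, "ty": 0, "tz": 0.047, "ax": 0, "ay": 0, "az": 0}, {"tx": 0, "ty": 0, "tz": 0, "ax": 0, "ay": 0, "az": 0}]}}

```text
clock: 66.55
eef_pos: [586.7, 121.3, 99.7]
tcp_rot: [3.141, -0.349, 1.715]
contact_force: [-0.3, -0.1, -0.4]
opening: 0.526
grasp_force: 93.0
```

>>> {"api": "step_arm", "payload": {"moves": [{"tx": -0.012, "ty": 0, "tz": 0.03, "ax": 0, "ay": 0, "az": 0}, {"tx": 0, "ty": 0, "tz": 0, "ax": 0, "ay": 0, "az": 0}]}}

```text
clock: 66.8
eef_pos: [586.7, 121.4, 99.7]
tcp_rot: [3.141, -0.349, 1.715]
contact_force: [-1.4, -2.2, 7.8]
opening: 0.527
grasp_force: 94.0
```

>>> {"api": "step_arm", "payload": {"moves": [{"tx": 0, "ty": 0, "tz": 0, "ax": 0, "ay": 0, "az": 0}, {"tx": 0, "ty": 0, "tz": 0, "ax": 0, "ay": 0, "az": 0}, {"tx": 0, "ty": 0, "tz": 0, "ax": 0, "ay": 0, "az": 0}, {"tx": 0, "ty": 0, "tz": -0.4, "ax": 0, "ay": 0, "az": 0}, {"tx": 0, "ty": 0, "tz": -1, "ax": 0, "ay": 0, "az": 0}], "gripper": 1}}

```text
clock: 67.42
eef_pos: [587.4, 109.4, 131.5]
tcp_rot: [-3.14, -0.349, 1.714]
contact_force: [0.3, 0.2, -0.7]
opening: 1.0
grasp_force: 0.0
```

>>> {"api": "step_arm", "payload": {"moves": [{"tx": 0, "ty": 0, "tz": -1, "ax": 0, "ay": 0, "az": 0}, {"tx": 0, "ty": 0, "tz": -1, "ax": 0, "ay": 0, "az": 0}, {"tx": 0, "ty": 0, "tz": -1, "ax": 0, "ay": 0, "az": 0}, {"tx": -1, "ty": 0, "tz": -1, "ax": 0, "ay": 0, "az": 0}, {"tx": -1, "ty": 0, "tz": -0.6, "ax": 0, "ay": 0, "az": 0}]}}

```text
clock: 68.05
eef_pos: [601.1, 23.0, 224.5]
tcp_rot: [3.139, -0.348, 1.716]
contact_force: [0.3, -0.4, -0.0]
opening: 1.0
grasp_force: 0.0
```

>>> {"api": "step_arm", "payload": {"moves": [{"tx": -1, "ty": 0, "tz": -0.4, "ax": 0, "ay": 0, "az": 0}, {"tx": -1, "ty": 0, "tz": -0.4, "ax": 0, "ay": 0, "az": 0}, {"tx": -1, "ty": 0, "tz": -0.4, "ax": 0, "ay": 0, "az": 0}, {"tx": -1, "ty": 0, "tz": -0.4, "ax": 0, "ay": 0, "az": 0}, {"tx": 0, "ty": 0, "tz": 0, "ax": 0, "ay": 0, "az": 0}]}}

```text
clock: 68.68
eef_pos: [616.2, -84.3, 226.5]
tcp_rot: [3.141, -0.348, 1.713]
contact_force: [0.5, 0.4, -0.4]
opening: 0.999
grasp_force: 0.0
```

```bash
python3 chk.py i|grep -v bench
python3 - <<'E'
from h import *
a=cv2.imread("pics/i_top.png")[170:300,80:270];b=cv2.imread("pics/i_scene.png")[110:240,280:470]
cv2.imwrite("pics/i2.png",np.vstack([cv2.resize(x,(430,294),interpolation=2) for x in(a,b)]))
E
```

```text
tall/rack 429 [180.7 202.9] [577.9 186.4] row x,y 0.8664108078002928 -39.0762400680542
tall/rack 437 [154.5 206.5] [567.9 248.7] row x,y -0.1832443862915039 23.947313648986817
tall/rack 440 [128.5 210.4] [559.1 308.5] row x,y -0.3547742980957038 84.37606184692383
tall/rack 446 [102.3 213.8] [550.9 371.7] row x,y 0.5742340759277353 148.13920676879883
short/rack 407 [140.4 260.9] [439.8 289. ] row x,y -121.13582672424316 82.1830305267334
short/rack 414 [115.3 265.2] [429.3 349.8] row x,y -122.87454910583496 143.8709233795166
plate 31 [173.1 257.9] [448.  217.8  77.3] ((450.4981689453125, 218.2392578125), (45.23048782348633, 2.2160751819610596), 7.247561454772949)
whole 62 [641.5 105.2  29.1] ((643.9810180664062, 104.4615478515625), (11.796568870544434, 98.48638153076172), 8.753511428833008)
whole 768 [593.8  95.4  33.6] ((590.4853515625, 105.61903381347656), (63.0096321105957, 120.23768615722656), 6.99129056930542)
whole 1425 [456.7 172.8  31.2] ((456.4862365722656, 177.23944091796875), (65.9894027709961, 233.8608856201172), 8.136419296264648)
whole 189 [398.9 223.1  29.7] ((397.61676025390625, 218.2060546875), (10.377867698669434, 164.6758575439453), 8.50148868560791)
```

View pics/i2.png

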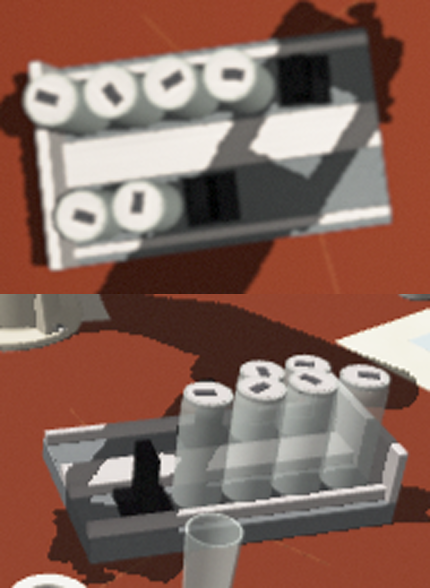

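The crop shows both rows as close unbroken lines, with the stops standing behind the last cans. I'll measure the stops' gaps and squareness before handing in.

Run:
```python
from st import *
R=look("j");C,_,p=R["top"];ry=np.array([-.1431,.9897]);rx=np.array([.9897,.1431])
for nm,lo,hi in(("plate",100,118),("foot",38,48)):
    for rn,c0 in(("far",np.array([571.5,225.])),("near",np.array([452.,207.9]))):
        a=(C[...,:2]-c0)@rx;b=(C[...,:2]-c0)@ry
        m=(C[...,2]>lo)&(C[...,2]<hi)&(p.max(-1)<75)&(abs(a)<34)&(b>-170)&(b<90)
        P=np.stack([a[m],b[m]],1).astype(np.float32);print(rn,nm,m.sum(),cv2.minAreaRect(P),"y",P[:,1].min(),P[:,1].max())
```

```text
far plate 142 ((-3.417560577392578, -37.7060546875), (46.328060150146484, 152.88990783691406), 2.7171742916107178) y -113.22334 37.819584
near plate 150 ((-0.11678123474121094, 19.286977767944336), (45.64949035644531, 18.431241989135742), 0.08208410441875458) y 10.056831 28.495247
far foot 297 ((-0.14011573791503906, -95.35911560058594), (60.44269943237305, 138.06715393066406), 2.6588432788848877) y -163.93776 -27.44321
near foot 281 ((-1.6805191040039062, -18.251144409179688), (61.83427810668945, 136.00086975097656), 1.0351948738098145) y -86.607155 49.706837
```

Run:
```python
from st import *
from rig import workorder
R=look("k");C,_,p=R["top"];ry=np.array([-.1431,.9897]);rx=np.array([.9897,.1431]);c0=np.array([571.5,225.])
a=(C[...,:2]-c0)@rx;b=(C[...,:2]-c0)@ry
m=(C[...,2]>100)&(C[...,2]<118)&(p.max(-1)<75)&(abs(a)<34)&(b>-125)&(b<-85)
q=cv2.minAreaRect(np.stack([a[m],b[m]],1).astype(np.float32));print(q)
ang=min(q[2]%90,90-q[2]%90)
if abs(q[0][1]+103)<6 and ang<3: print(workorder.sign_off())
```

```text
((-0.08324623107910156, -103.32183837890625), (18.429235458374023, 46.36747360229492), 87.90180969238281)
the job is handed in; nothing more can be done
None
```

The job is handed in: three tall cans stand in the far row and the short can in the near row, with gaps to their neighbours of about 2 to 6 mm, and each row is closed by an upright end stop (far one about 2° off square, near one about 0.1°, both within about 6 mm of the last can).

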